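Pack the baking-class carton

ROBOT

A 6-joint arm with a two-finger parallel gripper is mounted at the origin on a cart in front of the work surface, level with it; the furniture and walls round the work are solid. World frame = base frame: x ahead of the robot, y to its left, z up, the work surface at z = 0. Lengths are in m, angles in degrees, forces in N, time in s.
With the tool pointing down it reaches from about 0.4 to 0.925 m from the base axis. Payload 12.5 kg.
Tool frame: the origin (TCP) lies midway between the tips of the shut fingers; the grasp point (between the pads) lies 19 mm behind it; z points along the fingers, y is the line along which they close (so a half turn about z gives the same grasp; the last joint's range is limited). The gripper opens to 95 mm and grips with 3 to 60 N. Pads are 20 mm wide; open, the fingers measure 119 mm over their backs; the gripper's body (75 mm by 180 mm) begins 59 mm behind the grasp point.
Start: joints at [59.038, 28.126, 89.318, -0, 62.55, -6.05], TCP at [0.263, 0.567, 0.215] pointing down, gripper open.
Joint ranges: [-177.58, 177.58], [-47.91, 125.51], [2.72, 160], [-65.01, 245.01], [3.68, 167.84], [-153.87, 153.87]. Speed limits (degrees/s): [127.2, 127.2, 159.86, 180, 180, 180].

INTERFACE

Orientations are given as [roll, pitch, yaw] about the fixed x, y, z axes, in that order (R = Rz(yaw) Ry(pitch) Rx(roll)).
In Python, from plant import ctrl gives the robot as it stands.
- The arm moves only by the shell command python3 -m handwheel 'ROWS' [FORCE]. ROWS is JSON, a list of rows, each a list of 3 entries, a list of its own where there are three numbers: the shift along the tool's x, y, z in mm, then the turn, a rotation vector about the tool's x, y, z in degrees, then the opening, from 0 (shut) to 1 (fully open). A call has 1 to 20 rows; each row is the pose to reach, as a shift and turn from the pose commanded when the call began, along the tool's axes at that moment; what a row does not reach only later rows make up. A row lasts 1/8 s, in which the tool goes at most 62.5 mm and 10.7 degrees, less where a joint would pass 70% of its speed; a pose out of reach is approached as far as the arm can. A call with a gripper value outside its range is refused whole. The fingers move at their own pace and stop on an object; FORCE is the grip in N (left out, the last holds). Time passes only in rows, so rows that repeat a pose let the fingers close. It gives the time, the measured TCP pose, the force, the opening and the grip force at its end, in the units of the state.
- ctrl.get_obs(): the state, without advancing time (a new reading comes with each control period).
- ctrl.grab_frame(name): name is "scene" or "top" or "wrist"; returns a dict with "pixels" (420x560x3 uint8, red, green, blue), "K" (3x3 intrinsics, pixels), "dist" ([k1, k2, p1, p2, k3] as OpenCV has them; the pictures are not rectified), "R" (3x3) and "t" (3): a world point X has camera coordinates R X + t. Camera axes: x right, y down, z forward; pixel columns grow to the right and rows downward; lengths in m; the calibration is good to about 2 mm. A picture is of the moment at which its call begins. There is no depth.
- ctrl.hand_in(): hands the job in; it is judged then, once.
The state is a dict: "t": time; "q": joint angles; "joint_vel": joint speeds; "joint_torque": joint torques, N m; "tcp_pos": TCP position; "tcp_rot": TCP orientation; "ft_force": force on the tool from outside, world axes, zero at the start; "ft_torque": the same for the moment, N m; "opening": finger opening in m; "finger_force": force on a finger pad.
Only numpy, scipy, OpenCV 4.12 (cv2) and the standard library are available. Lean on these libraries where they do the work, as an engineer would, in place of code of your own. Each camera call takes 0.05 s, during which the arm holds its last target. There are 200 camera calls.

TASK

Pack one kit for the baking class: stand every biscuit box, sugar carton, cocoa tin and spice jar on the counter or in the black basket next to the carton upright on the floor of the open carton, so that all of them fit in it side by side. The dough scraper goes along too: take it out of its wooden block and slide it blade down into the narrow pocket at the end of the carton until it stands on the bottom. Leave the jam jar, mug, timer, bowl and tape where they are.

Things in the scene. Friction and masses are not known exactly. Their poses are not given: they have to be found in the camera images.
- carton: Open brown card carton, fixed. Origin: underside, below the centre of the packing space; z up. Packing space 128 (its x) x 196 (its y) mm inside 4 mm boards; inner floor 4 mm above the origin. Three low walls reach 32 mm above the counter, the wall at its -y end, shared with the tool pocket, 52 mm. A full set fits only if laid out with thought; lower goods first leaves room for fingers.
- pocket (a point): Centre of the floor of the tool pocket, a slot across the -y end of the carton outside the packing space: 128 mm long along the carton's x, 8 mm wide along its y, open at the top; its walls reach 48 mm above this point. The top of the outer wall flares outward. Same axes as the carton.
- rack: Loose wooden block, 0.9 kg, 140 (its x) x 56 x 55 mm high, in which the scraper stands at the start. Origin: centre of its underside. Slot in its top 114 mm long along its x and 6 mm wide, its floor 7 mm above the counter; the scraper may lean a little in it.
- scraper: Dough scraper standing blade down in the wooden block: steel blade 106 (its x) x 3 (its y) mm and 94 mm high, below a black grip 110 x 22 x 26 mm whose centre is 107 mm above the origin; 120 mm tall in all. Origin: middle of the blade's lower edge; z up, y square to the blade. 0.15 kg.
- rusk_a: Green biscuit box, one of two alike: printed size 35 (its x) x 89 (its y) x 57 mm, solid 34 x 88 x 54 mm, standing upright on a 35 x 89 side, the lowest of the goods. Origin: centre of its underside; z up. About 0.04 kg. May be absent.
- rusk_b: Green biscuit box, the other of two alike: printed size 35 (its x) x 89 (its y) x 57 mm, solid 34 x 88 x 54 mm, standing upright on a 35 x 89 side, the lowest of the goods. Origin: centre of its underside; z up. About 0.04 kg. May be absent.
- sugar_a: Plain paper-and-card sugar carton, one of two alike: 45 (its x) x 76 (its y) x 80 mm tall. Origin: centre of its underside; z up. About 0.16 kg. May be absent.
- sugar_b: Plain paper-and-card sugar carton, the other of two alike: 45 (its x) x 76 (its y) x 80 mm tall. Origin: centre of its underside; z up. About 0.16 kg. May be absent.
- cocoa_tin: Rectangular metal cocoa tin with slip lid and rounded corners: 45 (its x) x 76 (its y) x 110 mm tall. Origin: centre of its underside; z up. About 0.2 kg. May be absent.
- cinnamon: Round spice jar with a red cap: 45 mm across, 106 mm tall, the cap 45 mm across over the top 20 mm. Origin: centre of its underside; z up. About 0.11 kg. Stands at the start in the open black basket (215 x 150 mm, walls 75 mm high, floor 3 mm above the counter). A wall cabinet hangs behind: lower front edge at world x 0.59, z 0.62. May be absent.
- vanilla: Round spice jar with a yellow-brown cap: 42 mm across, 96 mm tall, the cap 41 mm across over the top 20 mm. Origin: centre of its underside; z up. About 0.11 kg. Stands at the start in the open black basket (215 x 150 mm, walls 75 mm high, floor 3 mm above the counter). A wall cabinet hangs behind: lower front edge at world x 0.59, z 0.62. May be absent.
- jam_jar: Bystander: jam jar, 70 mm across, 99 mm tall. Origin: centre of its underside.
- staff_mug: Bystander: white mug with handle, 83 x 113 x 93 mm. Origin: under its middle.
- kitchen_timer: Bystander: red and white wind-up timer, 68 mm across, 60 mm tall. Origin: centre of its underside.
- small_bowl: Bystander: flowered bowl, 115 mm across, 52 mm tall. Origin: centre of its underside.
- label_tape: Bystander: roll of tape lying flat, 104 mm across, 25 mm tall. Origin: centre of its underside.
There are look-alikes about, which are no part of the job. Leave any blue or orange look-alike of the vanilla alone.

How it is judged (in metres and radians):
At the end, for the whole second after the job is handed in: All goods present stand upright (within 0.1 rad), at rest, inside the carton walls, underside under 6 mm above its floor; the scraper stands blade down in the pocket, edge under 8 mm above its floor, within 20 mm lengthwise and 6 mm crosswise of its middle, tilted under 0.2 rad, at rest (x of rusk_a in the frame of carton between -0.064 and 0.064 m and y of rusk_a in the frame of carton between -0.098 and 0.098 m and z of each of rusk_a, rusk_b, sugar_a, sugar_b, cocoa_tin, cinnamon, vanilla in the frame of carton below 0.01 m and angle between each of rusk_a, rusk_b, sugar_a, sugar_b, cocoa_tin, cinnamon, vanilla's own z axis and vertical below 0.1 rad and linear speed of each of rusk_a, rusk_b, sugar_a, sugar_b, cocoa_tin, cinnamon, vanilla, scraper below 0.02 m/s and x of rusk_b in the frame of carton between -0.064 and 0.064 m and y of rusk_b in the frame of carton between -0.098 and 0.098 m and x of sugar_a in the frame of carton between -0.064 and 0.064 m and y of sugar_a in the frame of carton between -0.098 and 0.098 m and x of sugar_b in the frame of carton between -0.064 and 0.064 m and y of sugar_b in the frame of carton between -0.098 and 0.098 m and x of cocoa_tin in the frame of carton between -0.064 and 0.064 m and y of cocoa_tin in the frame of carton between -0.098 and 0.098 m and x of cinnamon in the frame of carton between -0.064 and 0.064 m and y of cinnamon in the frame of carton between -0.098 and 0.098 m and x of vanilla in the frame of carton between -0.064 and 0.064 m and y of vanilla in the frame of carton between -0.098 and 0.098 m and z of scraper in the frame of pocket below 0.008 m and x of scraper in the frame of pocket between -0.02 and 0.02 m and y of scraper in the frame of pocket between -0.006 and 0.006 m and angle between scraper's own z axis and vertical below 0.2 rad and angle between the y axis of scraper and the y axis of carton, either way round below 0.25 rad); the robot touches nothing.
It fails at once if a bystander (jam jar, mug, timer, bowl, tape) is moved more than 3 cm (distance of any of jam_jar, staff_mug, kitchen_timer, small_bowl, label_tape from where it was at the start of the episode above 0.03 m).
Of rusk_a, rusk_b, sugar_a, sugar_b, cocoa_tin, cinnamon, vanilla only 5 to 7 are there at a start; the rules pass over those that are not, and their reading is None.
At some moment in a run one of rack may be knocked a few centimetres aside while the robot is not near it.
It also fails if it takes over 210 s, if anything falls off the work surface, if the arm or the gripper's body presses on something with over 40 N, if the wrist force passes 120 N, or if a joint passes its speed limit or range.

## Working session

There is one attempt and no reset: what is moved stays moved. The work goes in short steps, Python scripts to look and compute and a shell command to move; the robot and the scene stay as the last step left them, time stands still between calls to the robot, and variables do not carry over. Pictures are saved under pics/ and viewed, at most 14 in all, crops included, and the job is handed in when it is done.

```bash
mkdir -p pics; ls; cat > h.py <<'E'
import numpy as np, cv2
from plant import ctrl
from scipy.spatial.transform import Rotation as Ro
def grab(n,f=None):
    d=ctrl.grab_frame(n)
    for k in("K","dist","R","t"): d[k]=np.array(d[k],float)
    d["t"]=d["t"].ravel()
    if f: cv2.imwrite("pics/"+f,d["pixels"][:,:,::-1])
    return d
def ray(d,uv):
    p=cv2.undistortPoints(np.array([[uv]],float),d["K"],d["dist"])[0,0]
    return -d["R"].T@d["t"], d["R"].T@np.array([p[0],p[1],1])
def atz(d,uv,z):
    c,r=ray(d,uv); return c+r*(z-c[2])/r[2]
def proj(d,X):
    return cv2.projectPoints(np.array(X,float).reshape(-1,3),cv2.Rodrigues(d["R"])[0],d["t"],d["K"],d["dist"])[0][:,0]
def tool(x,y,z,yaw=None):
    "shift and turn in tool axes to reach world TCP x,y,z; yaw = direction angle (deg) of tool y axis"
    o=ctrl.get_obs(); R=Ro.from_euler('xyz',o["tcp_rot"],degrees=True)
    s=R.inv().apply(np.array([x,y,z])-o["tcp_pos"])*1000
    T=np.array([0,0,0.])
    if yaw is not None:
        a=np.radians(yaw);yv=np.array([np.cos(a),np.sin(a),0]);zv=np.array([0,0,-1.])
        M=np.c_[np.cross(yv,zv),yv,zv]
        T=(R.inv()*Ro.from_matrix(M)).as_rotvec(degrees=True)
    return np.round(s,1),np.round(T,1)
E
python3 - <<'E'
from h import *
o=ctrl.get_obs(); print({k:np.round(v,3) for k,v in o.items()})
for n in("scene","top","wrist"):
    d=grab(n,n+"0.png"); np.savez(n+"0.npz",**d); print(n,-d["R"].T@d["t"],d["R"][2],d["K"][0,0])
print(tool(0.5,0,0.3,90))
E
```

```text
pics
{'t': np.float64(0.0), 'q': array([59.038, 28.163, 89.35 , -0.   , 62.549, -6.052]), 'joint_vel': array([ 0.057,  0.034, -0.009, -0.025, -0.093, -0.005]), 'joint_torque': array([ 2.0000e-03, -6.1265e+01, -2.5819e+01,  6.9000e-02,  4.8000e-02,
       -0.0000e+00]), 'tcp_pos': array([0.263, 0.567, 0.214]), 'tcp_rot': array([-1.79937e+02, -6.00000e-03,  1.55090e+02]), 'ft_force': array([ 0.044,  0.044, -0.576]), 'ft_torque': array([-0.011, -0.009, -0.02 ]), 'finger_force': np.float64(0.0), 'opening': np.float64(0.095)}
scene [-0.31708247 -0.65225843  1.16846487] [ 0.51355215  0.45553261 -0.72715489] 519.7000927863182
top [0.15240991 0.06302449 1.53406633] [ 0.22183249 -0.01610391 -0.9749518 ] 465.17512748786135
wrist [0.19920538 0.59684279 0.38312652] [ 0.22853556 -0.10806157 -0.96751961] 347.2335174981181
(array([-453.5, -414.3,  -85.5]), array([ -0. ,  -0. , -24.9]))
```

View pics/top0.png

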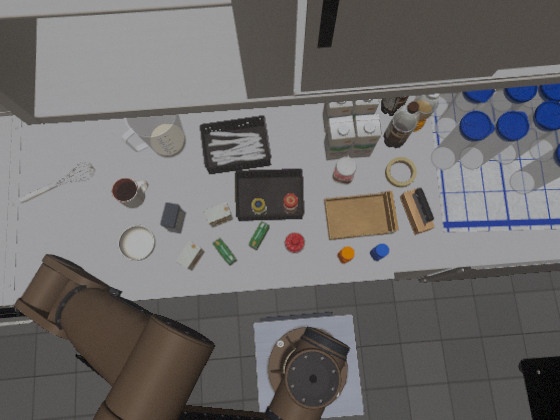

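View pics/scene0.png

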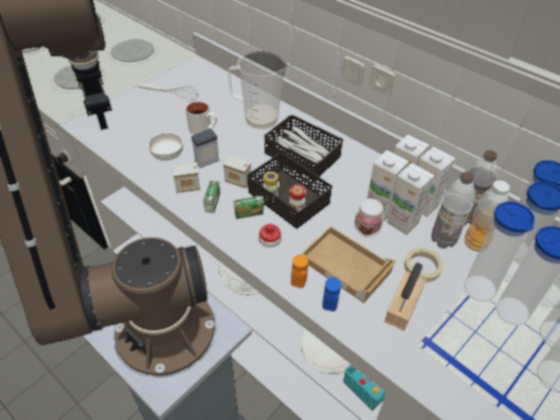

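The top picture shows the sugars at (217,213) and (189,255), the cocoa at (172,217) and the rusks at (224,251) and (259,235). Vanilla is at (259,206) and cinnamon at (291,203), both in the basket. The carton is at (360,216) with its pocket on the right, and the scraper block is at (418,210). The look-alikes are the orange jar (347,255) and the blue jar (381,252). One close crop will check this.

```bash
python3 - <<'E'
from h import *
im=cv2.imread("pics/top0.png")[155:290,100:440]
cv2.imwrite("pics/c1.png",cv2.resize(im,None,fx=2.35,fy=2.35,interpolation=cv2.INTER_CUBIC))
d=np.load("top0.npz")
for n,uv,z in [("sugA",(217,213),.08),("sugB",(189,255),.08),("cocoa",(172,217),.11),("ruskA",(224,251),.054),("ruskB",(259,235),.054),("van",(259,206),.099),("cin",(291,203),.109),("carton",(360,216),.03),("rack",(418,215),.05)]:
    print(n,np.round(atz(d,uv,z),3))
E
```

```text
sugA [0.497 0.247 0.08 ]
sugB [0.37  0.342 0.08 ]
cocoa [0.489 0.384 0.11 ]
ruskA [0.377 0.235 0.054]
ruskB [0.419 0.119 0.054]
van [0.504 0.111 0.099]
cin [0.503 0.009 0.109]
carton [ 0.459 -0.217  0.03 ]
rack [ 0.443 -0.401  0.05 ]
```

View pics/c1.png

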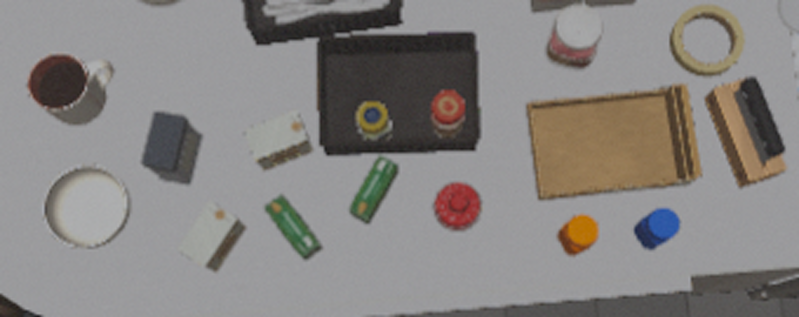

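```bash
python3 - <<'E'
from h import *
print(tool(0.42,0.27,0.33))
E
```

```text
(array([-267.2, -203.1, -115.7]), array([0., 0., 0.]))
```

```bash
python3 -m handwheel '[[[0,0,-60],[0,0,0],1],[[-30,-22,-115],[0,0,0],1],[[-80,-60,-115],[0,0,0],1],[[-125,-95,-115],[0,0,0],1],[[-170,-130,-115],[0,0,0],1],[[-215,-165,-115],[0,0,0],1],[[-250,-190,-115],[0,0,0],1],[[-267,-203,-115],[0,0,0],1],[[-267,-203,-115],[0,0,0],1],[[-267,-203,-115],[0,0,0],1],[[-267,-203,-115],[0,0,0],1]]'
python3 - <<'E'
from h import *
d=grab("wrist"); np.savez("w1.npz",**d)
cv2.imwrite("pics/w1.png",cv2.resize(d["pixels"][:,:,::-1],(800,600),interpolation=cv2.INTER_CUBIC))
E
```

```text
t: 1.52
tcp_pos: [0.4195, 0.271, 0.3296]
tcp_rot: [180.0, -0.0, 155.2]
ft_force: [0.5, 0.1, -0.3]
opening: 0.0949
finger_force: 0.0
```

View pics/w1.png

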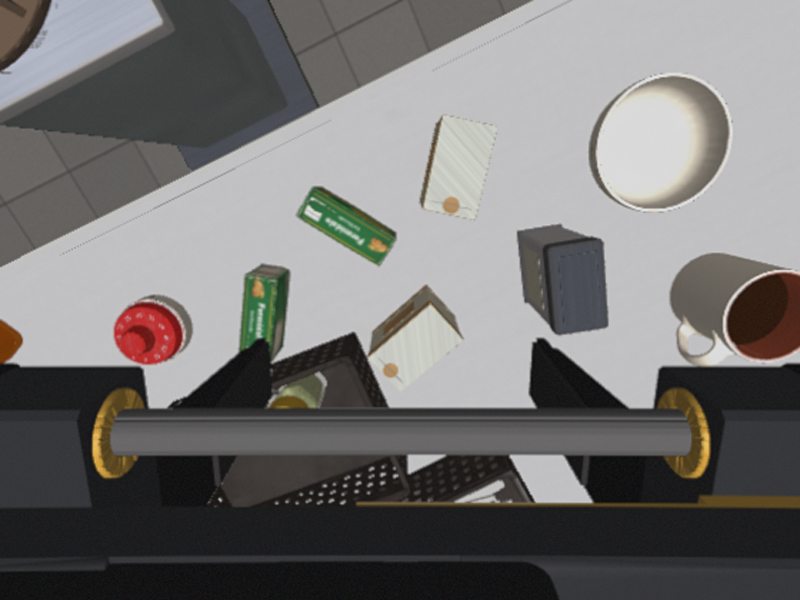

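The wrist picture (800 px wide) shows the rusks at (347,225) and (265,305), the sugars at (460,167) and (415,338) and the cocoa lid at (580,287). I'll fit their poses from the top-face corners.

```bash
cat >> h.py <<'E'
from scipy.optimize import least_squares
def boxpts(x,y,a,w,l,z):
    c,s=np.cos(a),np.sin(a)
    return [[x+c*u-s*v,y+s*u+c*v,z] for u,v in ((-w/2,-l/2),(w/2,-l/2),(w/2,l/2),(-w/2,l/2))]
def fitbox(d,uv,w,l,z):
    "uv: 4 top corners in cyclic order, raw px; returns x,y,yaw(deg) of box x axis, rms px"
    P=np.array([atz(d,p,z)[:2] for p in uv]);best=None
    for k in range(8):
        a=k*np.pi/4
        for sh in range(4):
          for U in (uv,uv[::-1]):
            f=lambda q:(proj(d,boxpts(q[0],q[1],q[2],w,l,z))-np.roll(np.array(U,float),sh,0)).ravel()
            r=least_squares(f,[*P.mean(0),a])
            if best is None or r.cost<best.cost-1e-6: best=r
    q=best.x; return np.round([q[0],q[1]],4),round((np.degrees(q[2])+90)%180-90,1),round(np.sqrt(best.cost/2),2)
E
python3 - <<'E'
from h import *
d=np.load("w1.npz")
for n,c,w,l,z in [("ruskA",[(313,187),(396,237),(380,265),(297,216)],.034,.088,.054),
 ("ruskB",[(252,275),(289,275),(282,355),(243,350)],.034,.088,.054),
 ("sugB",[(446,115),(497,125),(474,219),(421,209)],.045,.076,.08),
 ("sugA",[(430,298),(463,337),(402,390),(369,354)],.045,.076,.08),
 ("cocoa",[(553,243),(601,236),(607,325),(558,332)],.045,.076,.11)]:
    print(n,fitbox(d,np.array(c)*.7,w,l,z))
im=cv2.resize(d["pixels"][70:300,150:450,::-1],None,fx=2.6,fy=2.6,interpolation=cv2.INTER_CUBIC)
cv2.imwrite("pics/w1c.png",im)
E
```

```text
ruskA (array([0.381 , 0.2364]), np.float64(-55.9), np.float64(2.16))
ruskB (array([0.423 , 0.1316]), np.float64(56.1), np.float64(4.47))
sugB (array([0.3753, 0.3444]), np.float64(52.7), np.float64(1.33))
sugA (array([0.4998, 0.2489]), np.float64(17.9), np.float64(1.17))
cocoa (array([0.4981, 0.3932]), np.float64(73.7), np.float64(3.03))
```

View pics/w1c.png

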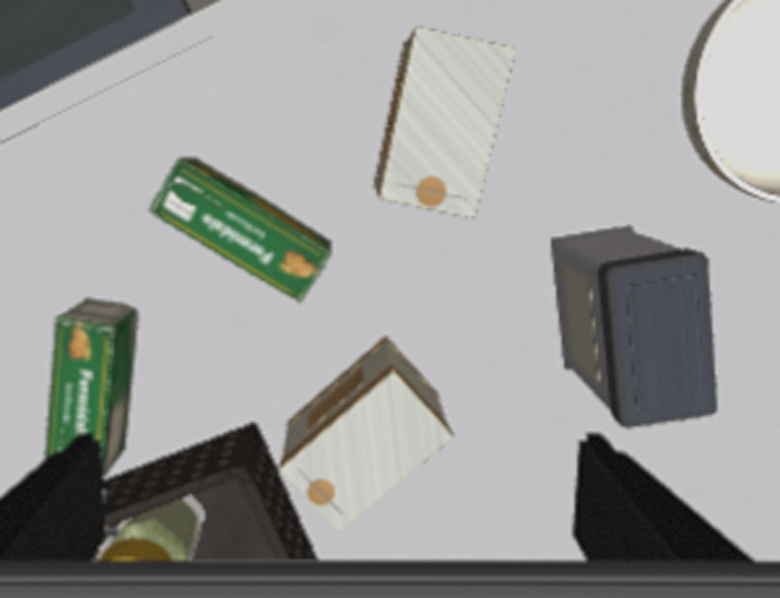

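```bash
cat >> h.py <<'E'
from scipy.optimize import minimize
def hullfit(d,mask,q0,w,l,h,z0=0,ignore=None):
    "fit x,y,yaw(deg) of a box so that its silhouette covers mask (raw px, 3x supersampled)"
    S=3; M=cv2.resize(mask.astype(np.uint8),None,fx=S,fy=S,interpolation=cv2.INTER_NEAREST)
    I=None if ignore is None else cv2.resize(ignore.astype(np.uint8),None,fx=S,fy=S,interpolation=cv2.INTER_NEAREST)
    def draw(q):
        a=np.radians(q[2]); p=proj(d,boxpts(q[0],q[1],a,w,l,z0)+boxpts(q[0],q[1],a,w,l,z0+h))*S+1
        H=np.zeros_like(M); cv2.fillConvexPoly(H,cv2.convexHull(np.round(p).astype(np.int32)),1)
        if I is not None: H[I>0]=0
        return H
    f=lambda q:1-(draw(q)&M).sum()/max((draw(q)|M).sum(),1)
    s=np.array([[0,0,0],[.012,0,0],[0,.012,0],[0,0,15]])
    q=np.array(q0,float)
    for k in (1,.5,.3):
        r=minimize(f,q,method='Nelder-Mead',options=dict(initial_simplex=q+s*k,xatol=1e-4,fatol=1e-4)); q=r.x
    return np.round(q,4),round(1-r.fun,3)
def blob(m,uv):
    n,L=cv2.connectedComponents(m.astype(np.uint8)); ys,xs=np.nonzero(L)
    i=np.argmin((xs-uv[0])**2+(ys-uv[1])**2); return L==L[ys[i],xs[i]]
E
python3 - <<'E'
from h import *
d=np.load("w1.npz"); im=d["pixels"]; hsv=cv2.cvtColor(im,cv2.COLOR_RGB2HSV)
print(-d["R"].T@d["t"], proj(d,[[.356,.30,0]]))
sat=(hsv[...,1]>60)|((hsv[...,2]<140)&(hsv[...,1]>15))
sat=cv2.morphologyEx(sat.astype(np.uint8),cv2.MORPH_CLOSE,np.ones((5,5)))
for n,uv,q0 in [("A",(243,158),(.381,.236,-56)),("B",(186,205),(.423,.13,56))]:
    m=blob(sat,uv); ys,xs=np.nonzero(m); print(n,m.sum(),xs.min(),xs.max(),ys.min(),ys.max())
    ig=None
    if n=="B":
        ig=np.zeros(m.shape); ig[235:]=1; m=m&(ig==0)
    best=max((hullfit(d,m,(q0[0],q0[1],a),.034,.088,.054,0,ig) for a in(q0[2],q0[2]+20,q0[2]-20)),key=lambda r:r[1]); print(best)
m=blob(hsv[...,2]<150,(405,200)); print(m.sum(),hullfit(d,m,(.498,.393,73),.045,.076,.11))
E
```

```text
[0.35544167 0.30094271 0.49858351] [[280.01783004 118.60883432]]
A 1771 208 276 131 185
(array([  0.3809,   0.235 , -54.6465]), np.float64(0.82))
B 7496 119 323 185 288
(array([ 0.4264,  0.1191, 53.4703]), np.float64(0.623))
3976 (array([ 0.5001,  0.3916, 76.34  ]), np.float64(0.935))
```

```bash
python3 - <<'E'
from h import *
print(tool(0.381,0.2355,0.12,-55), tool(0.381,0.2355,0.033,-55))
E
```

```text
(array([ 20. , -48.4, 209.6]), array([ -0. ,  -0. , 120.2])) (array([ 20. , -48.4, 296.6]), array([ -0. ,  -0. , 120.2]))
```

```bash
python3 -m handwheel '[[[20,-48,60],[0,0,20],1],[[20,-48,100],[0,0,40],1],[[20,-48,150],[0,0,60],1],[[20,-48,190],[0,0,80],1],[[20,-48,205],[0,0,100],1],[[20,-48,210],[0,0,120],1],[[20,-48,210],[0,0,120],1],[[20,-48,210],[0,0,120],1],[[20,-48,210],[0,0,120],1],[[20,-48,210],[0,0,120],1],[[20,-48,210],[0,0,120],1],[[20,-48,210],[0,0,120],1],[[20,-48,210],[0,0,120],1],[[20,-48,210],[0,0,120],1]]'
python3 - <<'E'
from h import *
d=grab("wrist"); np.savez("w2.npz",**d)
cv2.imwrite("pics/w2.png",d["pixels"][:,:,::-1])
print(tool(0.381,0.2355,0.033,-55))
E
```

```text
t: 3.32
tcp_pos: [0.3815, 0.2353, 0.1196]
tcp_rot: [-180.0, -0.0, 35.2]
ft_force: [-0.5, -0.5, -0.4]
opening: 0.095
finger_force: 0.0
(array([-0.3, -0.5, 86.6]), array([-0. , -0. ,  0.2]))
```

View pics/w2.png

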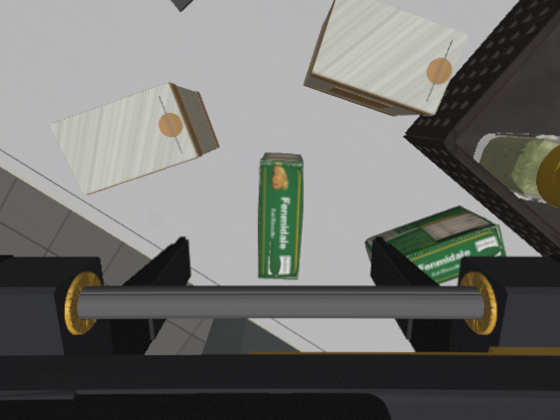

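The green box lies centred and aligned between the fingers (columns 259–302, rows 160–278). Grip it.

```bash
python3 - <<'E'
from h import *
d=np.load("w2.npz"); print(atz(d,(281,160),.054),atz(d,(279,278),.054))
E
python3 -m handwheel '[[[0,0,50],[0,0,0],1],[[0,0,80],[0,0,0],1],[[0,0,87],[0,0,0],1],[[0,0,87],[0,0,0],1],[[0,0,87],[0,0,0],0],[[0,0,87],[0,0,0],0],[[0,0,87],[0,0,0],0],[[0,0,87],[0,0,0],0],[[0,0,87],[0,0,0],0],[[0,0,87],[0,0,0],0],[[0,0,60],[0,0,0],0],[[0,0,0],[0,0,0],0],[[0,0,-60],[0,0,0],0],[[0,0,-100],[0,0,0],0],[[0,0,-100],[0,0,0],0]]' 12
python3 - <<'E'
from h import *
print(tool(0.46,-0.15,0.22,0))
E
```

```text
[0.41752425 0.25992583 0.054     ] [0.34595273 0.21108948 0.054     ]
t: 5.25
tcp_pos: [0.3824, 0.2356, 0.2222]
tcp_rot: [179.9, -0.3, 35.1]
ft_force: [0.4, -0.3, -0.4]
opening: 0.0348
finger_force: 11.9
(array([-158.2,  360.1,    1.7]), array([  0.2,  -0.3, -54.9]))
```

```bash
python3 -m handwheel '[[[0,0,-60],[0,0,-5],0],[[-20,60,-78],[0,0,-15],0],[[-40,120,-78],[0,0,-25],0],[[-60,180,-78],[0,0,-35],0],[[-90,240,-78],[0,0,-45],0],[[-140,300,-78],[0,0,-55],0],[[-190,360,-78],[0,0,-55],0],[[-230,410,-78],[0,0,-55],0],[[-260,450,-78],[0,0,-55],0],[[-290,490,-78],[0,0,-55],0],[[-305,507,-78],[0,0,-55],0],[[-305,507,-78],[0,0,-55],0],[[-305,507,-78],[0,0,-55],0],[[-305,507,-78],[0,0,-55],0],[[-305,507,-78],[0,0,-55],0],[[-305,507,-78],[0,0,-55],0],[[-305,507,-78],[0,0,-55],0]]'
python3 - <<'E'
from h import *
d=grab("wrist"); np.savez("w3.npz",**d)
cv2.imwrite("pics/w3.png",cv2.resize(d["pixels"][:,:,::-1],(800,600),interpolation=cv2.INTER_CUBIC))
E
```

```text
t: 7.38
tcp_pos: [0.4236, -0.3545, 0.2978]
tcp_rot: [180.0, 0.0, 90.1]
ft_force: [0.1, 0.2, -0.4]
opening: 0.0346
finger_force: 11.9
```

View pics/w3.png

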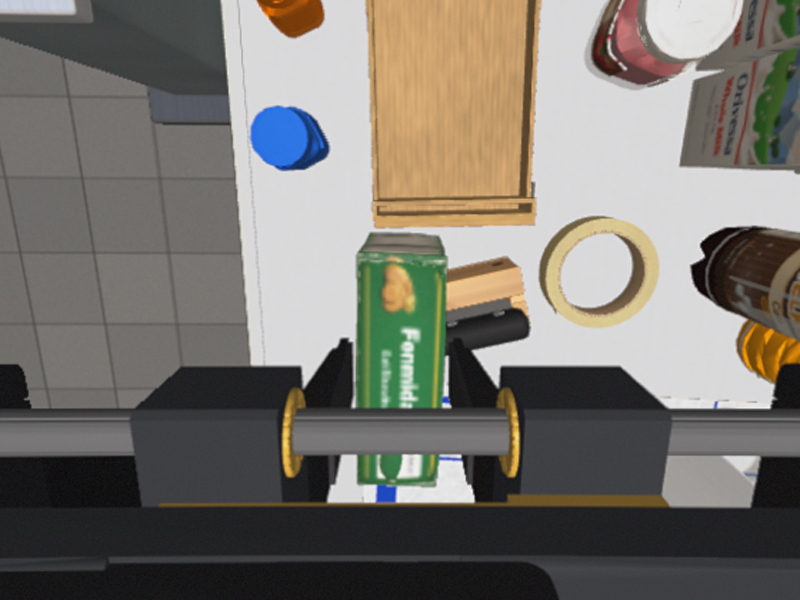

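```bash
python3 - <<'E'
from h import *
d=np.load("w3.npz")
im=cv2.resize(d["pixels"][0:165,220:400,::-1],None,fx=3.6,fy=3.6,interpolation=cv2.INTER_CUBIC)
cv2.imwrite("pics/w3c.png",im)
E
```

```text
(no output)
```

View pics/w3c.png

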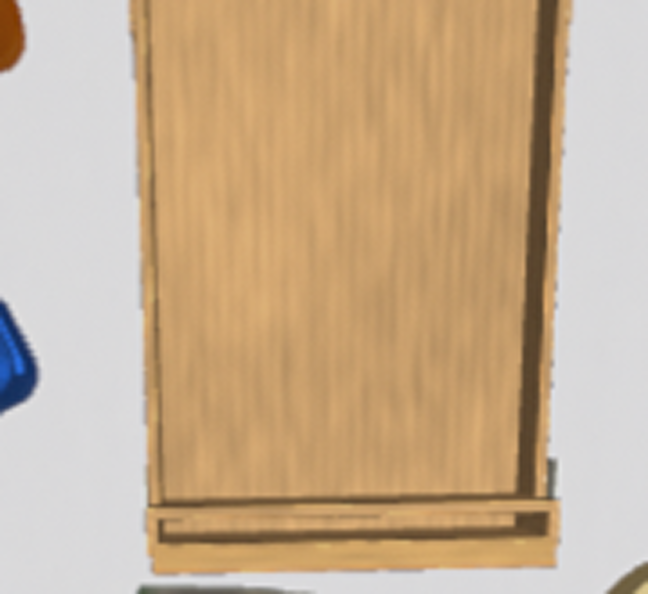

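```bash
python3 - <<'E'
from h import *
d=np.load("w3.npz")
cv=lambda p:np.array(p)/3.6+[220,0]
ln=[((150,3),0,-.064,.032),((155,300),0,-.064,.032),((158,480),0,-.064,.032),((556,3),0,.064,.032),((546,250),0,.064,.032),((537,490),0,.064,.032),
((160,505),1,-.098,.052),((350,501),1,-.098,.052),((545,498),1,-.098,.052),((160,518),1,-.102,.052),((540,513),1,-.102,.052)]
def f(q,full=False):
    r=[]
    for uv,ax,v,z in ln:
        w=atz(d,cv(uv),z)[:2]-q[:2]; c,s=np.cos(q[2]),np.sin(q[2])
        r.append((c*w[0]+s*w[1],-s*w[0]+c*w[1])[ax]-v)
    return np.array(r)
r=least_squares(f,[.459,-.217,0]); q=r.x
print(np.round(q[:2],4),np.degrees(q[2]),np.round(r.fun*1000,1))
c,s=np.cos(q[2]),np.sin(q[2])
P=lambda x,y:q[:2]+[c*x-s*y,s*x+c*y]
print("yend",atz(d,cv((350,503)),.052))
np.save("carton.npy",q)
E
```

```text
[ 0.4665 -0.2102] 1.0501181957844732 [ 1.3  0.3 -0.3 -1.3 -0.5  0.5  0.1  0.4  0.2 -0.1 -0.6]
yend [ 0.46721236 -0.30846195  0.052     ]
```

```bash
cat >> h.py <<'E'
try:
    CQ=np.load("carton.npy")
    def C(x,y):
        c,s=np.cos(CQ[2]),np.sin(CQ[2]); return CQ[:2]+np.array([c*x-s*y,s*x+c*y])
except Exception: pass
E
python3 - <<'E'
from h import *
d=np.load("top0.npz")
print(proj(d,[[*C(-.068,.102),.032],[*C(.068,.102),.032],[*C(.068,-.098),.052],[*C(-.068,-.098),.052]]))
print(C(-.047,.053),tool(*C(-.047,.053),.15,np.degrees(CQ[2])),tool(*C(-.047,.053),.039,np.degrees(CQ[2])))
E
```

```text
[[329.66936342 237.2611863 ]
 [324.59949152 197.20512318]
 [385.45821073 189.64295551]
 [391.82021576 230.02613473]]
[ 0.41853482 -0.15804172] (array([196.7,  -4.7, 147.7]), array([ 0. ,  0. , -0.9])) (array([196.7,  -4.7, 258.7]), array([ 0. ,  0. , -0.9]))
```

```bash
python3 - <<'E'
from h import *
print(C(-.043,.050),tool(*C(-.043,.050),.038,np.degrees(CQ[2])))
E
```

```text
[ 0.42258913 -0.16096791] (array([193.7,  -0.6, 259.7]), array([ 0. ,  0. , -0.9]))
```

```bash
python3 -m handwheel '[[[60,0,30],[0,0,-1],0],[[120,-1,80],[0,0,-1],0],[[170,-1,110],[0,0,-1],0],[[194,-1,140],[0,0,-1],0],[[194,-1,180],[0,0,-1],0],[[194,-1,210],[0,0,-1],0],[[194,-1,230],[0,0,-1],0],[[194,-1,245],[0,0,-1],0],[[194,-1,254],[0,0,-1],0],[[194,-1,258],[0,0,-1],0],[[194,-1,260],[0,0,-1],0],[[194,-1,260],[0,0,-1],0],[[194,-1,260],[0,0,-1],0],[[194,-1,260],[0,0,-1],0.44],[[194,-1,260],[0,0,-1],0.44],[[194,-1,260],[0,0,-1],0.44],[[194,-1,260],[0,0,-1],0.44]]'
```

```text
t: 9.55
tcp_pos: [0.4221, -0.161, 0.0376]
tcp_rot: [-180.0, -0.0, 91.1]
ft_force: [-0.6, 0.8, -0.6]
opening: 0.0415
finger_force: 0.0
```

```bash
python3 -m handwheel '[[[0,-3,0],[0,0,0],0.44],[[0,-4,0],[0,0,0],0.44],[[0,-5,0],[0,0,0],0.44],[[0,-5,0],[0,0,0],0.44]]'
```

```text
t: 10.05
tcp_pos: [0.4171, -0.1611, 0.0376]
tcp_rot: [180.0, -0.0, 91.1]
ft_force: [0.3, -1.0, 0.1]
opening: 0.0415
finger_force: 0.0
```

```bash
python3 -m handwheel '[[[0,-1,0],[0,0,0],0.44],[[0,-1,0],[0,0,0],0.44]]'|grep -E "tcp_pos|force"; python3 -m handwheel '[[[0,-1,0],[0,0,0],0.44],[[0,-1,0],[0,0,0],0.44]]'|grep -E "tcp_pos|force"
```

```text
tcp_pos: [0.4161, -0.1611, 0.0376]
ft_force: [0.6, 0.1, 0.4]
finger_force: 0.0
tcp_pos: [0.415, -0.1611, 0.0376]
ft_force: [0.4, -0.1, -0.2]
finger_force: 0.0
```

```bash
python3 -m handwheel '[[[0,-1,0],[0,0,0],0.44],[[0,-1,0],[0,0,0],0.44]]'|grep -E "tcp_pos|force"; python3 -m handwheel '[[[0,-1,0],[0,0,0],0.44],[[0,-1,0],[0,0,0],0.44]]'|grep -E "tcp_pos|force"
```

```text
tcp_pos: [0.4143, -0.1612, 0.0377]
ft_force: [1.9, 1.5, 0.7]
finger_force: 1.1
tcp_pos: [0.4142, -0.1613, 0.0379]
ft_force: [6.9, 4.9, 2.1]
finger_force: 3.6
```

```bash
python3 - <<'E'
from h import *
CQ[0]-=.001; np.save("carton.npy",CQ)
print(tool(.424,.125,.16,54))
E
```

```text
(array([ 286. ,   15.5, -122.3]), array([  0.1,   0.1, -52.9]))
```

```bash
python3 -m handwheel '[[[0,3,0],[0,0,0],0.48],[[0,3,-40],[0,0,0],1],[[0,3,-90],[0,0,0],1],[[40,3,-122],[0,0,-10],1],[[90,6,-122],[0,0,-20],1],[[150,10,-122],[0,0,-30],1],[[210,15,-122],[0,0,-40],1],[[260,15,-122],[0,0,-53],1],[[286,15,-122],[0,0,-53],1],[[286,15,-122],[0,0,-53],1],[[286,15,-122],[0,0,-53],1],[[286,15,-122],[0,0,-53],1]]'
python3 - <<'E'
from h import *
d=grab("wrist"); np.savez("w4.npz",**d)
cv2.imwrite("pics/w4.png",cv2.resize(d["pixels"][:,:,::-1],(800,600),interpolation=cv2.INTER_CUBIC))
E
```

```text
t: 12.55
tcp_pos: [0.4227, 0.1241, 0.1596]
tcp_rot: [-180.0, -0.0, 144.0]
ft_force: [0.4, -0.5, 0.2]
opening: 0.095
finger_force: 0.0
```

View pics/w4.png

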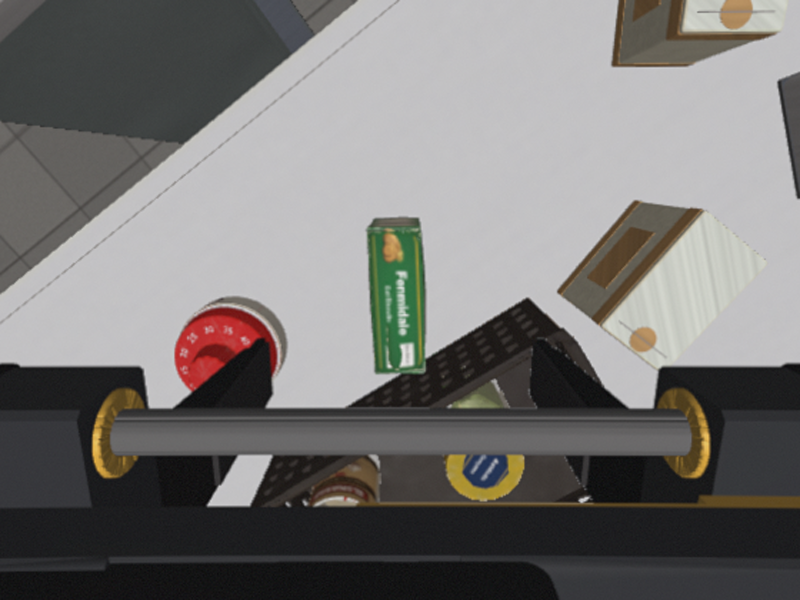

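```bash
python3 - <<'E'
from h import *
d=np.load("w4.npz")
r=fitbox(d,np.array([(368,229),(421,227),(426,372),(375,374)])*.7,.034,.088,.054); print(r)
o=ctrl.get_obs(); R=Ro.from_euler('xyz',o["tcp_rot"],degrees=True)
ctr=np.array([*r[0],0])
for n,p,z in [("bask",(530,300),.075),("bask",(430,365),.075),("timer",(228,350),.06)]:
    w=atz(d,np.array(p)*.7,z); print(n,np.round(w,3),"tool-rel mm",np.round(R.inv().apply(w-ctr)*1000))
print(tool(*r[0],.0335,r[1]))
d=np.load("w1.npz")
print("sugA w4")
d=np.load("w4.npz"); print(fitbox(d,np.array([(710,208),(768,262),(658,370),(600,322)])*.7,.045,.076,.08))
E
```

```text
(array([0.4253, 0.1204]), np.float64(56.2), np.float64(2.83))
bask [0.46  0.182 0.075] tool-rel mm [  8.  70. -75.]
bask [0.459 0.118 0.075] tool-rel mm [-29.  18. -75.]
timer [0.389 0.026 0.06 ] tool-rel mm [-26. -97. -60.]
(array([ -4.3,  -1.5, 126.1]), array([-0. , -0. , -2.2]))
sugA w4
(array([0.501 , 0.2465]), np.float64(15.0), np.float64(1.46))
```

```bash
python3 -m handwheel '[[[8,-1,40],[0,0,-2],0.58],[[8,-1,40],[0,0,-2],0.58],[[8,-1,80],[0,0,-2],0.58],[[8,-1,110],[0,0,-2],0.58],[[8,-1,126],[0,0,-2],0.58],[[8,-1,126],[0,0,-2],0.58],[[8,-1,126],[0,0,-2],0],[[8,-1,126],[0,0,-2],0],[[8,-1,126],[0,0,-2],0],[[8,-1,126],[0,0,-2],0],[[8,-1,126],[0,0,-2],0],[[8,-1,100],[0,0,-2],0],[[8,-1,40],[0,0,-2],0],[[8,-1,-20],[0,0,-2],0],[[8,-1,-60],[0,0,-2],0],[[8,-1,-60],[0,0,-2],0]]' 12
python3 - <<'E'
from h import *
print(tool(*C(-.042,-.046+.012),.038,np.degrees(CQ[2])))
E
```

```text
t: 14.6
tcp_pos: [0.4164, 0.1291, 0.2224]
tcp_rot: [179.8, 0.3, 146.1]
ft_force: [-0.4, -0.7, -0.1]
opening: 0.0348
finger_force: 12.0
(array([-214.2, -306.9,  184. ]), array([ 0.3,  0.1, 55. ]))
```

```bash
python3 -m handwheel '[[[-25,-38,0],[0,0,8],0],[[-60,-85,0],[0,0,18],0],[[-95,-135,0],[0,0,28],0],[[-130,-185,0],[0,0,38],0],[[-165,-235,0],[0,0,48],0],[[-195,-280,20],[0,0,55],0],[[-214,-307,60],[0,0,55],0],[[-214,-307,90],[0,0,55],0],[[-214,-307,120],[0,0,55],0],[[-214,-307,150],[0,0,55],0],[[-214,-307,170],[0,0,55],0],[[-214,-307,180],[0,0,55],0],[[-214,-307,184],[0,0,55],0],[[-214,-307,184],[0,0,55],0],[[-214,-307,184],[0,0,55],0],[[-214,-307,184],[0,0,55],0.44],[[-214,-307,184],[0,0,55],0.44],[[-214,-307,184],[0,0,55],0.44]]'
python3 - <<'E'
from h import *
print(tool(*C(-.042,-.046+.012),.038,np.degrees(CQ[2])),C(-.0466,0))
E
python3 -m handwheel '[[[0,-4,0],[0,0,0],0.44],[[0,-6,0],[0,0,0],0.44],[[0,-6,0],[0,0,0],0.44]]'
```

```text
t: 16.85
tcp_pos: [0.422, -0.2452, 0.0356]
tcp_rot: [180.0, 0.0, 91.1]
ft_force: [0.1, 0.1, -0.2]
opening: 0.0423
finger_force: 0.0
(array([ 0.3,  2.2, -2.4]), array([0., 0., 0.])) [ 0.41890608 -0.21102549]
t: 17.23
tcp_pos: [0.4161, -0.2454, 0.0357]
tcp_rot: [180.0, 0.0, 91.1]
ft_force: [2.4, 0.3, 0.7]
opening: 0.0419
finger_force: 1.0
```

```bash
python3 -m handwheel '[[[0,2,0],[0,0,0],0.48],[[0,2,-40],[0,0,0],1],[[0,2,-80],[0,0,0],1],[[20,2,-120],[0,0,0],1],[[60,12,-150],[0,0,0],1],[[60,12,-150],[0,0,0],1]]'
python3 - <<'E'
from h import *
print(tool(.5005,.2475,.18,16),tool(.5005,.2475,.06,16))
d=grab("wrist"); np.savez("w5.npz",**d); cv2.imwrite("pics/w5.png",cv2.resize(d["pixels"][:,:,::-1],(800,600)))
E
```

```text
t: 17.98
tcp_pos: [0.4275, -0.1838, 0.1875]
tcp_rot: [179.8, 0.1, 91.2]
ft_force: [0.1, 0.8, -0.6]
opening: 0.0902
finger_force: 0.0
(array([429.7,  82.2,   7. ]), array([  0.2,   0.1, -14.8])) (array([429.9,  81.8, 127. ]), array([  0.2,   0.1, -14.8]))
```

```bash
python3 -m handwheel '[[[40,8,0],[0,0,-2],1],[[95,18,0],[0,0,-4],1],[[155,30,0],[0,0,-6],1],[[215,42,0],[0,0,-8],1],[[275,54,0],[0,0,-10],1],[[335,66,0],[0,0,-12],1],[[390,76,0],[0,0,-15],1],[[430,82,5],[0,0,-15],1],[[430,82,40],[0,0,-15],1],[[430,82,80],[0,0,-15],1],[[430,82,110],[0,0,-15],1],[[430,82,127],[0,0,-15],1],[[430,82,127],[0,0,-15],1],[[430,82,127],[0,0,-15],0],[[430,82,127],[0,0,-15],0],[[430,82,127],[0,0,-15],0],[[430,82,127],[0,0,-15],0],[[430,82,127],[0,0,-15],0],[[430,82,127],[0,0,-15],0],[[430,82,127],[0,0,-15],0]]' 20
python3 -m handwheel '[[[0,0,-40],[0,0,0],0],[[0,0,-100],[0,0,0],0],[[0,0,-120],[0,0,0],0],[[0,0,-120],[0,0,0],0]]'
python3 - <<'E'
from h import *
a=np.degrees(CQ[2])
print(tool(*C(-.0025,-.057),.1,a))
E
```

```text
t: 20.52
tcp_pos: [0.5008, 0.2465, 0.0588]
tcp_rot: [180.0, -0.0, 106.1]
ft_force: [1.0, 0.7, 0.6]
opening: 0.045
finger_force: 19.8
t: 21.02
tcp_pos: [0.5008, 0.2464, 0.1796]
tcp_rot: [179.9, -0.0, 106.1]
ft_force: [0.4, 0.2, -2.6]
opening: 0.045
finger_force: 19.8
(array([-483.4, -177.9,   79.2]), array([ 0.1, -0. , 15. ]))
```

```bash
python3 -m handwheel '[[[-30,-10,-35],[0,0,1],0],[[-85,-30,-35],[0,0,3],0],[[-140,-50,-35],[0,0,5],0],[[-195,-72,-35],[0,0,7],0],[[-250,-92,-35],[0,0,9],0],[[-305,-112,-35],[0,0,11],0],[[-360,-132,-35],[0,0,13],0],[[-415,-152,-35],[0,0,15],0],[[-460,-170,-20],[0,0,15],0],[[-483,-178,0],[0,0,15],0],[[-483,-178,40],[0,0,15],0],[[-483,-178,79],[0,0,15],0],[[-483,-178,100],[0,0,15],0],[[-483,-178,110],[0,0,15],0],[[-483,-178,114],[0,0,15],0],[[-483,-178,114],[0,0,15],0],[[-483,-178,114],[0,0,15],0]]'
python3 - <<'E'
from h import *
print(tool(*C(-.0055,-.057),.064,np.degrees(CQ[2])))
E
```

```text
t: 23.15
tcp_pos: [0.4637, -0.2672, 0.0653]
tcp_rot: [179.9, 0.0, 91.1]
ft_force: [-0.6, 0.6, -2.5]
opening: 0.0453
finger_force: 19.8
(array([-0. , -2.7,  1.3]), array([0.1, 0. , 0. ]))
```

```bash
python3 -m handwheel '[[[0,-2,0],[0,0,0],0],[[0,-3,0],[0,0,0],0],[[0,-3,0],[0,0,0],0]]'|grep -E "pos|ft_"; python3 -m handwheel '[[[0,-1,0],[0,0,0],0],[[0,-1,0],[0,0,0],0]]'|grep -E "pos|ft_"
```

```text
tcp_pos: [0.4604, -0.2671, 0.0648]
ft_force: [0.2, -0.7, -1.2]
tcp_pos: [0.4597, -0.2673, 0.0648]
ft_force: [1.7, 0.1, -1.9]
```

```bash
python3 -m handwheel '[[[0,0,2],[0,0,0],0],[[0,0,2],[0,0,0],0],[[0,0,2],[0,0,0],0.6],[[0,0,2],[0,0,0],0.6],[[0,0,2],[0,0,0],0.6],[[0,0,-30],[0,0,0],0.6],[[0,0,-80],[0,0,0],1],[[0,0,-130],[0,0,0],1],[[0,0,-130],[0,0,0],1]]'
python3 - <<'E'
from h import *
print(tool(.3753,.3444,.18,-37.3))
E
```

```text
t: 24.9
tcp_pos: [0.4604, -0.2679, 0.1979]
tcp_rot: [179.7, 0.2, 91.1]
ft_force: [-0.0, 0.6, -0.2]
opening: 0.0816
finger_force: 0.0
(array([613.9, -73.5,  15.1]), array([ 0.3,  0.1, 38.4]))
```

```bash
python3 -m handwheel '[[[40,-2,0],[0,0,3],1],[[95,-8,0],[0,0,6],1],[[155,-12,0],[0,0,10],1],[[215,-18,0],[0,0,14],1],[[275,-26,0],[0,0,18],1],[[335,-34,0],[0,0,22],1],[[395,-42,0],[0,0,26],1],[[455,-52,0],[0,0,30],1],[[515,-60,0],[0,0,34],1],[[570,-68,0],[0,0,38],1],[[605,-73,8],[0,0,38],1],[[614,-73,15],[0,0,38],1],[[614,-73,15],[0,0,38],1],[[614,-73,15],[0,0,38],1],[[614,-73,15],[0,0,38],1],[[614,-73,15],[0,0,38],1]]'
python3 - <<'E'
from h import *
d=grab("wrist"); np.savez("w6.npz",**d)
cv2.imwrite("pics/w6.png",cv2.resize(d["pixels"][:,:,::-1],(800,600),interpolation=cv2.INTER_CUBIC))
print(tool(.3753,.3444,.058,-37.3))
E
```

```text
t: 26.9
tcp_pos: [0.3751, 0.3449, 0.1799]
tcp_rot: [180.0, -0.0, 53.0]
ft_force: [1.4, 1.0, -0.1]
opening: 0.0953
finger_force: 0.0
(array([ -0.4,   0.5, 121.9]), array([ 0. , -0. ,  0.3]))
```

View pics/w6.png

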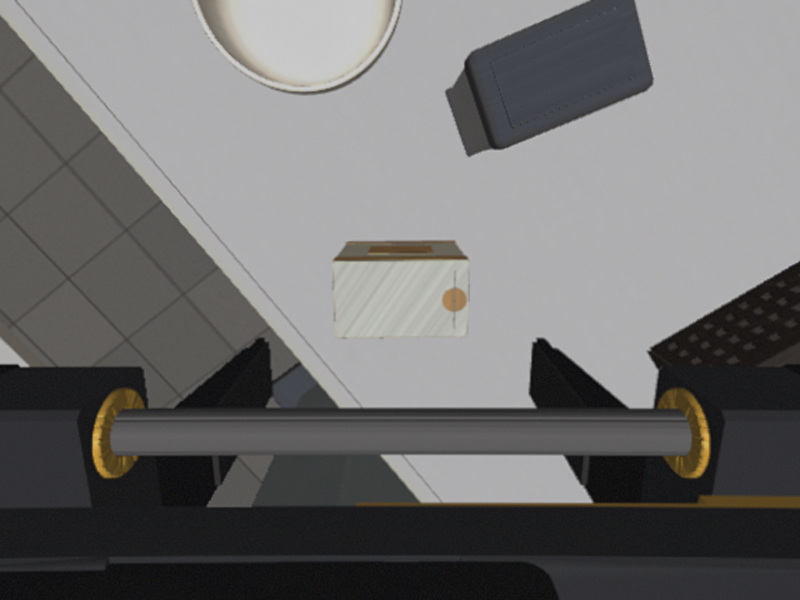

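The sugar carton is centred at column 401 and squared up between the fingers, so I'll grip it. The cocoa is visible at the top right.

```bash
python3 - <<'E'
from h import *
d=np.load("w6.npz")
print(fitbox(d,np.array([(333,260),(468,260),(468,337),(334,337)])*.7,.045,.076,.08))
print(fitbox(d,np.array([(466,58),(635,-5),(654,82),(492,151)])*.7,.045,.076,.11))
E
python3 -m handwheel '[[[0,0,40],[0,0,0],1],[[0,0,80],[0,0,0],1],[[0,0,110],[0,0,0],1],[[0,0,121],[0,0,0],1],[[0,0,121],[0,0,0],1],[[0,0,121],[0,0,0],0],[[0,0,121],[0,0,0],0],[[0,0,121],[0,0,0],0],[[0,0,121],[0,0,0],0],[[0,0,80],[0,0,0],0],[[0,0,20],[0,0,0],0],[[0,0,-40],[0,0,0],0],[[0,0,-40],[0,0,0],0]]' 20
python3 - <<'E'
from h import *
print(tool(*C(.0435,-.057),.098,np.degrees(CQ[2])-90))
E
```

```text
(array([0.3755, 0.3446]), np.float64(53.1), np.float64(0.94))
(array([0.499 , 0.3909]), np.float64(73.5), np.float64(5.56))
t: 28.58
tcp_pos: [0.3759, 0.3463, 0.2238]
tcp_rot: [179.9, -0.4, 53.1]
ft_force: [0.8, -0.4, -1.1]
opening: 0.0757
finger_force: 20.0
(array([-410.3,  474.8,  123.7]), array([-0.1, -0.5, 52. ]))
```

```bash
python3 -m handwheel '[[[-20,25,0],[0,0,5],0],[[-60,65,0],[0,0,10],0],[[-95,110,0],[0,0,15],0],[[-135,155,0],[0,0,20],0],[[-175,200,0],[0,0,25],0],[[-215,245,0],[0,0,30],0],[[-250,290,0],[0,0,35],0],[[-290,335,0],[0,0,40],0],[[-330,380,0],[0,0,45],0],[[-365,425,0],[0,0,52],0],[[-395,457,10],[0,0,52],0],[[-410,475,30],[0,0,52],0],[[-410,475,70],[0,0,52],0],[[-410,475,105],[0,0,52],0],[[-410,475,120],[0,0,52],0],[[-410,475,124],[0,0,52],0],[[-410,475,124],[0,0,52],0],[[-410,475,124],[0,0,52],0]]'
python3 - <<'E'
from h import *
print(tool(*C(.0385,-.057),.098,np.degrees(CQ[2])-90))
E
```

```text
t: 30.82
tcp_pos: [0.5087, -0.2679, 0.0966]
tcp_rot: [180.0, -0.1, 1.1]
ft_force: [0.0, 0.7, -1.2]
opening: 0.0757
finger_force: 20.0
(array([-3.6, -1.5, -1.4]), array([ 0. , -0.1,  0. ]))
```

```bash
for i in 1 2 3; do python3 -m handwheel '[[[-2,0,0],[0,0,0],0],[[-2,0,0],[0,0,0],0]]'|grep -E "pos|ft_";done
```

```text
tcp_pos: [0.5066, -0.2679, 0.0962]
ft_force: [-0.0, -0.4, -1.1]
tcp_pos: [0.5056, -0.2682, 0.0963]
ft_force: [6.6, 0.4, 1.1]
tcp_pos: [0.5049, -0.2685, 0.0969]
ft_force: [11.6, 2.3, 2.8]
```

```bash
python3 -m handwheel '[[[4,0,0],[0,0,0],0],[[4,0,0],[0,0,0],0],[[4,0,10],[0,0,0],0],[[4,0,20],[0,0,0],0],[[4,0,20],[0,0,0],0]]'|grep -E "pos|ft_"; python3 -m handwheel '[[[0,0,6],[0,0,0],0],[[0,0,12],[0,0,0],0],[[0,0,12],[0,0,0],0]]'|grep -E "pos|ft_|rot"
```

```text
tcp_pos: [0.5059, -0.2675, 0.0744]
ft_force: [0.2, 0.5, -1.7]
tcp_pos: [0.5063, -0.2677, 0.0633]
tcp_rot: [-180.0, 0.0, 1.1]
ft_force: [-0.7, -0.2, -1.1]
```

```bash
python3 -m handwheel '[[[0,0,1],[0,0,0],1],[[0,0,1],[0,0,0],1],[[0,0,1],[0,0,0],1],[[0,0,1],[0,0,0],1],[[0,0,-30],[0,0,0],1],[[0,0,-90],[0,0,0],1],[[0,0,-150],[0,0,0],1],[[0,0,-150],[0,0,0],1]]'
python3 - <<'E'
from h import *
print(tool(.48,-.03,.24,1))
E
```

```text
t: 33.58
tcp_pos: [0.5077, -0.2686, 0.2181]
tcp_rot: [179.7, -0.4, 1.1]
ft_force: [-0.5, 0.1, -0.2]
opening: 0.0944
finger_force: 0.0
(array([ -23. , -239. ,  -23.2]), array([  0.5,  -0.1, -89.9]))
```

```bash
python3 -m handwheel '[[[0,-30,-23],[0,0,-15],1],[[-5,-80,-23],[0,0,-30],1],[[-10,-130,-23],[0,0,-45],1],[[-15,-180,-23],[0,0,-60],1],[[-23,-220,-23],[0,0,-80],1],[[-23,-239,-23],[0,0,-90],1],[[-23,-239,-23],[0,0,-90],1],[[-23,-239,-23],[0,0,-90],1],[[-23,-239,-23],[0,0,-90],1],[[-23,-239,-23],[0,0,-90],1],[[-23,-239,-23],[0,0,-90],1]]'
python3 - <<'E'
from h import *
d=grab("wrist"); np.savez("w7.npz",**d)
cv2.imwrite("pics/w7.png",cv2.resize(d["pixels"][:,:,::-1],(800,600),interpolation=cv2.INTER_CUBIC))
E
```

```text
t: 34.95
tcp_pos: [0.4786, -0.0293, 0.2361]
tcp_rot: [-180.0, -0.0, 91.0]
ft_force: [0.3, 0.5, 0.0]
opening: 0.0949
finger_force: 0.0
```

View pics/w7.png

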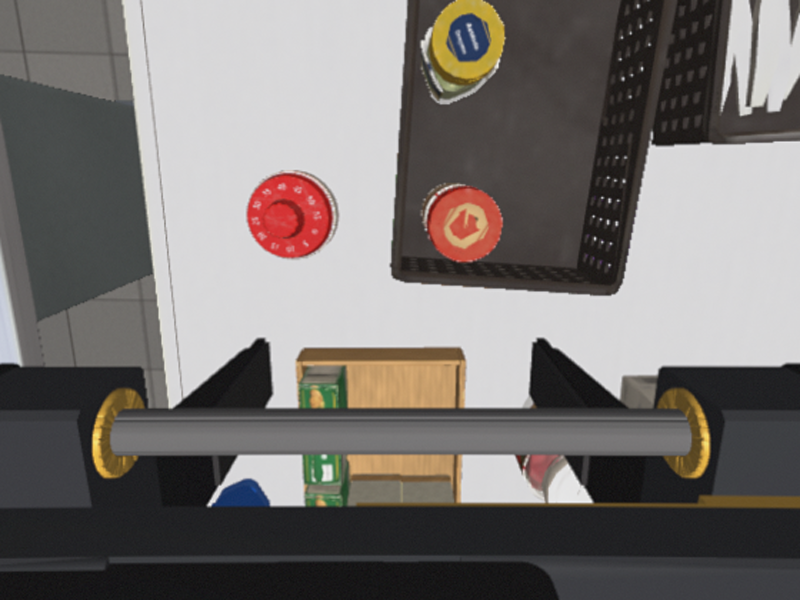

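The picture shows the vanilla cap at (469,42) and the cinnamon cap at (465,224). The carton holds the rusks and two sugars, all standing neatly.

```bash
python3 - <<'E'
from h import *
d=np.load("w7.npz")
v=atz(d,(469*.7,42*.7),.099); c=atz(d,(465*.7,224*.7),.109); print(v,c)
for p in [(298,349),(465,349),(302,361),(460,361)]:
    w=atz(d,np.array(p)*.7,.032); print(w, "vs",C(-.068,.102),C(.068,.102))
print(tool(v[0],v[1],.077,1))
E
```

```text
[0.51478517 0.11045339 0.099     ] [0.51648248 0.01039366 0.109     ]
[ 0.39826528 -0.09928224  0.032     ] vs [ 0.39564032 -0.10943481] [ 0.53161748 -0.10694234]
[ 0.5315841  -0.09695188  0.032     ] vs [ 0.39564032 -0.10943481] [ 0.53161748 -0.10694234]
[ 0.40112685 -0.10947317  0.032     ] vs [ 0.39564032 -0.10943481] [ 0.53161748 -0.10694234]
[ 0.52808001 -0.10725678  0.032     ] vs [ 0.39564032 -0.10943481] [ 0.53161748 -0.10694234]
(array([139. ,  38.6, 159.3]), array([-0., -0.,  0.]))
```

```bash
python3 -m handwheel '[[[40,10,0],[0,0,0],0.65],[[90,25,0],[0,0,0],0.65],[[130,38,20],[0,0,0],0.65],[[139,38.5,60],[0,0,0],0.65],[[139,38.5,100],[0,0,0],0.65],[[139,38.5,140],[0,0,0],0.65],[[139,38.5,159],[0,0,0],0.65],[[139,38.5,159],[0,0,0],0.65],[[139,38.5,159],[0,0,0],0],[[139,38.5,159],[0,0,0],0],[[139,38.5,159],[0,0,0],0],[[139,38.5,159],[0,0,0],0],[[139,38.5,159],[0,0,0],0],[[139,38.5,130],[0,0,0],0],[[139,38.5,80],[0,0,0],0],[[139,38.5,20],[0,0,0],0],[[139,38.5,-10],[0,0,0],0],[[139,38.5,-10],[0,0,0],0]]' 20
python3 - <<'E'
from h import *
print(tool(*C(-.0065,.0715),.080,np.degrees(CQ[2])))
E
```

```text
t: 37.25
tcp_pos: [0.5152, 0.1105, 0.2485]
tcp_rot: [179.8, -0.0, 91.1]
ft_force: [0.0, -0.7, -2.0]
opening: 0.041
finger_force: 20.0
(array([-248.3,  -62.9,  168.2]), array([ 0.2, -0. ,  0. ]))
```

```bash
python3 -m handwheel '[[[-40,-10,0],[0,0,0],0],[[-95,-22,0],[0,0,0],0],[[-150,-36,0],[0,0,0],0],[[-205,-50,0],[0,0,0],0],[[-240,-60,20],[0,0,0],0],[[-248,-62.5,60],[0,0,0],0],[[-248,-62.5,100],[0,0,0],0],[[-248,-62.5,135],[0,0,0],0],[[-248,-62.5,155],[0,0,0],0],[[-248,-62.5,165],[0,0,0],0],[[-248,-62.5,168],[0,0,0],0],[[-248,-62.5,168],[0,0,0],0]]'
python3 - <<'E'
from h import *
print(tool(*C(-.0065,.0715),.079,np.degrees(CQ[2])))
E
```

```text
t: 38.75
tcp_pos: [0.4586, -0.1395, 0.0793]
tcp_rot: [179.7, 0.1, 91.1]
ft_force: [3.5, -2.6, 23.1]
opening: 0.0409
finger_force: 20.0
(array([ 0.7, -0.9,  0.3]), array([0.3, 0.1, 0. ]))
```

```bash
python3 -m handwheel '[[[0,0,-1],[0,0,0],0],[[0,0,-1],[0,0,0],0.6],[[0,0,-1],[0,0,0],0.6],[[0,0,-1],[0,0,0],0.6],[[0,0,-40],[0,0,0],0.6],[[0,0,-100],[0,0,0],0.6],[[0,0,-120],[0,0,0],0.65],[[0,0,-120],[0,0,0],0.65]]'
python3 - <<'E'
from h import *
print(tool(.5165,.0104,.084,-89))
E
```

```text
t: 39.75
tcp_pos: [0.4572, -0.1388, 0.1995]
tcp_rot: [179.9, 0.1, 91.1]
ft_force: [0.8, -0.1, 0.3]
opening: 0.0617
finger_force: 0.0
(array([148.1,  61.9, 115.5]), array([ 0.1, -0.1, 90.1]))
```

```bash
python3 -m handwheel '[[[40,15,0],[0,0,15],0.65],[[90,35,0],[0,0,30],0.65],[[130,55,0],[0,0,45],0.65],[[148,62,0],[0,0,60],0.65],[[148,62,10],[0,0,75],0.65],[[148,62,20],[0,0,90],0.65],[[148,62,30],[0,0,90],0.65],[[148,62,40],[0,0,90],0.65],[[148,62,50],[0,0,90],0.65],[[148,62,80],[0,0,90],0.65],[[148,62,105],[0,0,90],0.65],[[148,62,115],[0,0,90],0.65],[[148,62,115],[0,0,90],0.65],[[148,62,115],[0,0,90],0],[[148,62,115],[0,0,90],0],[[148,62,115],[0,0,90],0],[[148,62,115],[0,0,90],0],[[148,62,115],[0,0,90],0]]' 20
python3 -m handwheel '[[[0,0,-40],[0,0,0],0],[[0,0,-100],[0,0,0],0],[[0,0,-150],[0,0,0],0],[[0,0,-150],[0,0,0],0]]'
python3 - <<'E'
from h import *
print(tool(*C(.0395,.0715),.088,np.degrees(CQ[2])-90))
E
```

```text
t: 42.0
tcp_pos: [0.5165, 0.0104, 0.0842]
tcp_rot: [180.0, -0.1, 1.1]
ft_force: [-0.2, -0.9, 6.7]
opening: 0.0441
finger_force: 20.0
t: 42.5
tcp_pos: [0.5171, 0.0104, 0.237]
tcp_rot: [180.0, -0.4, 1.1]
ft_force: [-0.4, -0.1, -2.3]
opening: 0.0442
finger_force: 20.0
(array([-17.2, 148. , 149. ]), array([ 0. , -0.4,  0. ]))
```

```bash
python3 -m handwheel '[[[-5,50,0],[0,0,0],0],[[-12,105,0],[0,0,0],0],[[-17,140,10],[0,0,0],0],[[-17,148,40],[0,0,0],0],[[-17,148,80],[0,0,0],0],[[-17,148,115],[0,0,0],0],[[-17,148,135],[0,0,0],0],[[-17,148,146],[0,0,0],0],[[-17,148,150],[0,0,0],0],[[-17,148,150],[0,0,0],0]]'
python3 - <<'E'
from h import *
print(tool(*C(.0395,.0715),.0855,np.degrees(CQ[2])-90))
E
```

```text
t: 43.75
tcp_pos: [0.5019, -0.1378, 0.0837]
tcp_rot: [-180.0, -0.0, 1.1]
ft_force: [0.5, -0.5, 0.4]
opening: 0.0007
finger_force: 0.0
(array([ 1.8,  0.2, -1.8]), array([-0., -0.,  0.]))
```

```bash
python3 -m handwheel '[[[0,0,-60],[0,0,0],0],[[0,0,-120],[0,0,0],0],[[-60,-40,-150],[0,0,0],0.7],[[-90,-40,-150],[0,0,0],0.7],[[-90,-40,-150],[0,0,0],0.7]]'
python3 - <<'E'
from h import *
d=grab("wrist"); np.savez("w8.npz",**d)
a=cv2.resize(d["pixels"][:,:,::-1],(400,300),interpolation=cv2.INTER_AREA)
t=grab("top"); s=grab("scene"); np.savez("t8.npz",**t); np.savez("s8.npz",**s)
b=cv2.resize(t["pixels"][150:290,220:430,::-1],(400,300),interpolation=cv2.INTER_CUBIC)
c=cv2.resize(s["pixels"][140:350,180:460,::-1],(400,300),interpolation=cv2.INTER_CUBIC)
e=cv2.resize(d["pixels"][0:260,100:450,::-1],(400,300),interpolation=cv2.INTER_CUBIC)
cv2.imwrite("pics/m8.png",np.vstack([np.hstack([a,b]),np.hstack([c,e])]))
E
```

```text
t: 44.38
tcp_pos: [0.4094, -0.0989, 0.2352]
tcp_rot: [179.9, -0.1, 1.1]
ft_force: [0.6, -1.1, 0.6]
opening: 0.0248
finger_force: 0.0
```

View pics/m8.png

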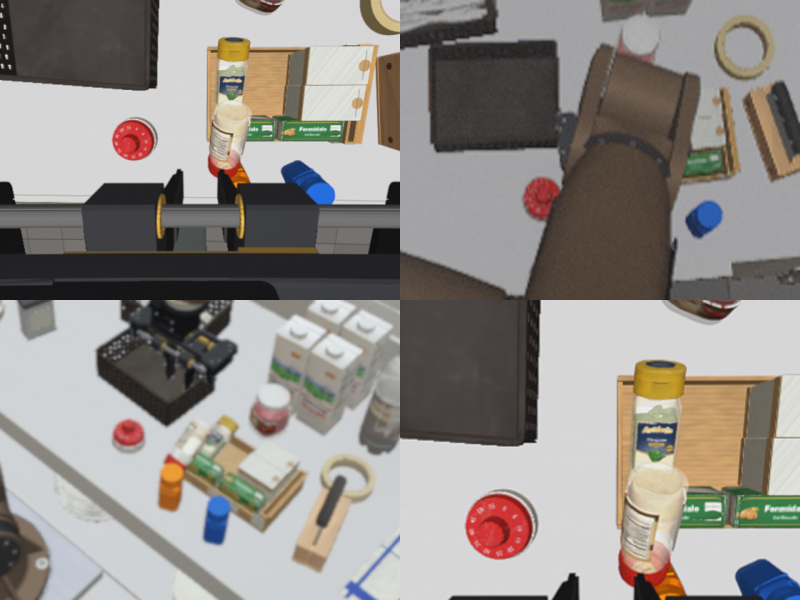

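The picture was probably caught mid-motion. The vanilla leans in the carton with its cap towards +x. The cinnamon came out of the fingers and lies cap-down over the near wall beside the rusks. I'll rise, let it settle and look properly from above.

```bash
python3 - <<'E'
from h import *
print(tool(.47,-.27,.32,1))
E
```

```text
(array([ 55. , 171.3, -85.7]), array([  0.1,  -0. , -89.9]))
```

```bash
python3 -m handwheel '[[[0,0,-60],[0,0,0],1],[[0,0,-86],[0,0,-10],1],[[10,40,-86],[0,0,-20],1],[[30,90,-86],[0,0,-30],1],[[55,140,-86],[0,0,-40],1],[[55,171,-86],[0,0,-50],1],[[55,171,-86],[0,0,-60],1],[[55,171,-86],[0,0,-70],1],[[55,171,-86],[0,0,-80],1],[[55,171,-86],[0,0,-90],1],[[55,171,-86],[0,0,-90],1],[[55,171,-86],[0,0,-90],1],[[55,171,-86],[0,0,-90],1],[[55,171,-86],[0,0,-90],1]]'
python3 - <<'E'
from h import *
d=grab("wrist"); np.savez("w9.npz",**d)
s=grab("scene"); np.savez("s9.npz",**s)
a=cv2.resize(d["pixels"][0:270,140:440,::-1],(600,540),interpolation=cv2.INTER_CUBIC)
c=cv2.resize(s["pixels"][215:305,270:370,::-1],(200,180),interpolation=cv2.INTER_CUBIC)
z=np.zeros((540,200,3),np.uint8); z[:180]=c
cv2.imwrite("pics/m9.png",np.hstack([a,z]))
E
```

```text
t: 46.28
tcp_pos: [0.4694, -0.2695, 0.3196]
tcp_rot: [180.0, -0.0, 91.0]
ft_force: [0.7, 0.8, 0.2]
opening: 0.0952
finger_force: 0.0
```

View pics/m9.png

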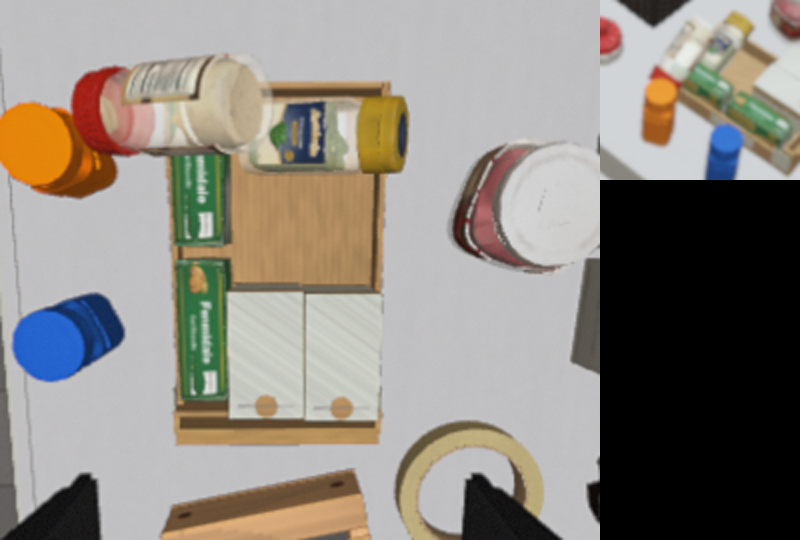

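```bash
python3 - <<'E'
from h import *
d=np.load("w9.npz"); s=np.load("s9.npz")
def tri(a,b):
    c1,r1=ray(d,a);c2,r2=ray(s,b)
    A=np.c_[r1,-r2]; k=np.linalg.lstsq(A,c2-c1,rcond=None)[0]
    p,q=c1+k[0]*r1,c2+k[1]*r2; return np.round((p+q)/2,3),round(1000*np.linalg.norm(p-q),1)
print("vcap",tri((332.5,66.5),(339,226)),"vlabel",tri((291.5,67.5),(331,237)))
print("ccap",tri((189,56),(301,252.5)),"cbase",tri((265,50),(315,230)))
print(-d["R"].T@d["t"])
for z in (.03,.06,.09): print(z,atz(d,(332.5,66.5),z),atz(d,(270,67),z),atz(d,(189,56),z),atz(d,(265,50),z))
a=cv2.resize(s["pixels"][200:270,280:360,::-1],(800,700)[:2],interpolation=cv2.INTER_CUBIC)[:600]
cv2.imwrite("pics/s9c.png",a)
E
```

```text
vcap (array([ 0.527, -0.139,  0.057]), np.float64(2.1)) vlabel (array([ 0.481, -0.144,  0.054]), np.float64(3.7))
ccap (array([ 0.367, -0.134,  0.08 ]), np.float64(4.2)) cbase (array([ 0.448, -0.122,  0.091]), np.float64(16.3))
[ 0.4682865  -0.1985564   0.48859307]
0.03 [ 0.5315933  -0.13669419  0.03      ] [ 0.4547631  -0.13859332  0.03      ] [ 0.35589469 -0.12809689  0.03      ] [ 0.44849171 -0.1195159   0.03      ]
0.06 [ 0.52745193 -0.14074106  0.06      ] [ 0.45564777 -0.14251595  0.06      ] [ 0.36324708 -0.13270618  0.06      ] [ 0.44978663 -0.12468653  0.06      ]
0.09 [ 0.52331056 -0.14478793  0.09      ] [ 0.45653244 -0.14643859  0.09      ] [ 0.37059947 -0.13731546  0.09      ] [ 0.45108156 -0.12985716  0.09      ]
```

The jars have come to rest. Cinnamon lies across rusk 1 with its red cap at (100,110), towards the robot, and its base at (265,100). Vanilla lies with its cap on the +x wall at (385,133).

I'll grip cinnamon near its cap, set its base on open counter, and swing it upright between the pads.

```bash
python3 - <<'E'
from h import *
print(tool(.381,-.1345,.16,-86),tool(.381,-.1345,.066,-86))
E
```

```text
(array([136.6, -85.9, 159.6]), array([ 0. , -0. , 87.1])) (array([136.6, -85.9, 253.6]), array([ 0. , -0. , 87.1]))
```

```bash
python3 -m handwheel '[[[30,-20,0],[0,0,15],0.75],[[70,-45,40],[0,0,30],0.75],[[110,-70,90],[0,0,45],0.75],[[136,-86,130],[0,0,60],0.75],[[136,-86,150],[0,0,75],0.75],[[136,-86,160],[0,0,87],0.75],[[136,-86,160],[0,0,87],0.75],[[136,-86,160],[0,0,87],0.75],[[136,-86,160],[0,0,87],0.75],[[136,-86,190],[0,0,87],0.75],[[136,-86,225],[0,0,87],0.75],[[136,-86,245],[0,0,87],0.75],[[136,-86,253],[0,0,87],0.75],[[136,-86,253],[0,0,87],0.75],[[136,-86,253],[0,0,87],0],[[136,-86,253],[0,0,87],0],[[136,-86,253],[0,0,87],0],[[136,-86,253],[0,0,87],0],[[136,-86,253],[0,0,87],0]]' 8
```

```text
t: 48.75
tcp_pos: [0.3807, -0.1351, 0.0667]
tcp_rot: [-180.0, -0.0, 4.1]
ft_force: [-1.1, 0.1, 2.7]
opening: 0.0445
finger_force: 7.9
```

```bash
cat >> h.py <<'E'
def redmask(d):
    h=cv2.cvtColor(d["pixels"],cv2.COLOR_RGB2HSV); return ((h[...,0]<7)|(h[...,0]>172))&(h[...,1]>130)&(h[...,2]>70)
def comps(m,amin=60):
    n,L,st,ce=cv2.connectedComponentsWithStats(m.astype(np.uint8))
    return [(st[i].tolist(),np.round(ce[i],1).tolist()) for i in range(1,n) if st[i][4]>amin]
E
python3 - <<'E'
from h import *
d=grab("wrist"); print(comps(redmask(d)))
E
python3 -m handwheel '[[[0,0,-15],[0,0,0],0],[[0,0,-40],[0,0,0],0],[[0,0,-80],[0,0,0],0],[[0,0,-120],[0,0,0],0],[[0,0,-120],[0,0,0],0],[[0,0,-120],[0,0,0],0]]'
python3 - <<'E'
from h import *
d=grab("wrist"); print(comps(redmask(d))); np.savez("w10.npz",**d); cv2.imwrite("pics/w10.png",d["pixels"][:,:,::-1])
s=grab("scene"); print(comps(redmask(s),15)); cv2.imwrite("pics/s10.png",s["pixels"][:,:,::-1])
print(proj(s,[ctrl.get_obs()["tcp_pos"]]))
E
```

```text
[([0, 145, 110, 103, 8667], [52.8, 196.2]), ([236, 259, 20, 27, 222], [242.7, 275.6]), ([307, 264, 18, 22, 165], [317.6, 277.2])]
t: 49.55
tcp_pos: [0.3804, -0.1349, 0.1859]
tcp_rot: [-180.0, 0.0, 4.1]
ft_force: [0.1, 0.4, -1.5]
opening: 0.0445
finger_force: 7.9
[([98, 136, 71, 66, 3453], [133.5, 168.4]), ([236, 259, 21, 27, 229], [242.9, 275.9]), ([306, 262, 19, 24, 184], [317.6, 276.7])]
[([197, 103, 10, 5, 26], [201.1, 105.0]), ([188, 104, 8, 7, 26], [190.7, 106.8]), ([297, 218, 17, 14, 116], [304.3, 225.1]), ([260, 225, 20, 17, 247], [269.8, 232.9]), ([361, 227, 11, 6, 35], [365.6, 229.9]), ([360, 379, 5, 5, 16], [362.2, 381.1])]
[[307.23663832 224.09649905]]
```

```bash
python3 -m handwheel '[[[40,-20,-20],[0,0,0],0],[[55,-60,-20],[0,0,0],0],[[65,-110,-20],[0,0,0],0],[[65,-160,-20],[0,0,0],0],[[66,-215,-20],[0,0,0],0],[[66,-270,-20],[0,0,0],0],[[66,-325,-20],[0,0,0],0],[[66,-360,0],[0,0,0],0],[[66,-371,50],[0,0,0],0],[[66,-371,90],[0,0,0],0],[[66,-371,101],[0,0,0],0],[[66,-371,101],[0,0,0],0]]'
python3 - <<'E'
from h import *
d=grab("wrist"); print(comps(redmask(d)))
E
python3 -m handwheel '[[[0,0,0],[0,0,0],0],[[0,0,0],[0,0,0],0],[[0,0,0],[0,0,0],0],[[0,0,0],[0,0,0],0]]' 3
python3 - <<'E'
from h import *
d=grab("wrist"); print(comps(redmask(d)))
E
```

```text
t: 51.15
tcp_pos: [0.4201, 0.2394, 0.0853]
tcp_rot: [180.0, 0.1, 4.1]
ft_force: [0.2, -0.6, -0.6]
opening: 0.044
finger_force: 7.9
[([237, 259, 20, 27, 225], [243.1, 275.9]), ([306, 262, 19, 24, 185], [317.7, 276.5])]
t: 51.7
tcp_pos: [0.4202, 0.2397, 0.086]
tcp_rot: [-180.0, -0.0, 4.1]
ft_force: [-2.7, -0.4, 4.1]
opening: 0.0441
finger_force: 3.0
[([238, 237, 86, 49, 3710], [280.3, 263.0])]
```

```bash
python3 -m handwheel '[[[0,0,-15],[0,0,0],0],[[0,0,-30],[0,0,0],0],[[0,0,-30],[0,0,0],0],[[0,0,-30],[0,0,0],0],[[0,0,-30],[0,0,0],0]]'
python3 - <<'E'
from h import *
d=grab("wrist"); print(comps(redmask(d)))
E
for i in 1 2; do python3 -m handwheel '[[[0,0,10],[0,0,0],0],[[0,0,10],[0,0,0],0]]'|grep -E "pos|ft_"; done
for i in 1 2 3; do python3 -m handwheel '[[[0,0,3],[0,0,0],0],[[0,0,3],[0,0,0],0]]'|grep -E "pos|ft_";done
```

```text
t: 52.38
tcp_pos: [0.42, 0.2395, 0.115]
tcp_rot: [180.0, 0.0, 4.1]
ft_force: [0.3, -0.1, -1.8]
opening: 0.0443
finger_force: 3.0
[([529, 230, 31, 56, 851], [542.9, 255.9]), ([237, 236, 87, 50, 2682], [280.7, 259.8]), ([267, 275, 25, 11, 160], [279.4, 281.8]), ([254, 318, 54, 10, 350], [279.7, 321.6])]
tcp_pos: [0.4197, 0.2394, 0.1046]
ft_force: [0.2, 0.5, -1.4]
tcp_pos: [0.4199, 0.2395, 0.0949]
ft_force: [0.5, 0.3, -0.1]
tcp_pos: [0.4202, 0.2397, 0.0927]
ft_force: [1.2, -0.3, -0.1]
tcp_pos: [0.4202, 0.2396, 0.0896]
ft_force: [0.4, 0.1, 2.1]
tcp_pos: [0.4204, 0.2397, 0.0865]
ft_force: [0.2, -0.6, 2.0]
```

```bash
python3 -m handwheel '[[[0,0,2],[0,0,0],0],[[0,0,2],[0,0,0],0],[[0,0,2],[0,0,0],0.55],[[0,0,2],[0,0,0],0.6],[[0,0,2],[0,0,0],0.7],[[0,0,2],[0,0,0],1],[[0,0,2],[0,0,0],1],[[0,0,2],[0,0,0],1],[[0,0,-60],[0,0,0],1],[[-10,0,-120],[0,0,0],1],[[-50,0,-130],[0,0,0],1],[[-90,0,-130],[0,0,0],1],[[-90,0,-130],[0,0,0],1],[[-90,0,-130],[0,0,0],1]]'
python3 - <<'E'
from h import *
d=grab("wrist"); print(comps(redmask(d))); np.savez("w11.npz",**d)
s=grab("scene"); print(comps(redmask(s),15)); np.savez("s11.npz",**s)
print(proj(d,[[.42,.2395,.106],[.42,.2395,.022]]),proj(s,[[.42,.2395,.096],[.42,.2395,.02]]))
cv2.imwrite("pics/m11.png",np.hstack([cv2.resize(d["pixels"][0:300,130:430,::-1],(400,400),interpolation=cv2.INTER_CUBIC),cv2.resize(s["pixels"][140:260,180:300,::-1],(400,400),interpolation=cv2.INTER_CUBIC)]))
E
```

```text
t: 55.42
tcp_pos: [0.331, 0.2335, 0.2169]
tcp_rot: [-180.0, -0.1, 4.1]
ft_force: [0.1, 0.2, 0.6]
opening: 0.0952
finger_force: 0.0
[([254, 88, 54, 57, 1463], [280.8, 115.8]), ([270, 108, 21, 22, 254], [280.8, 118.9]), ([476, 111, 70, 63, 3282], [510.4, 141.9])]
[([198, 104, 9, 6, 27], [202.1, 106.3]), ([209, 174, 12, 9, 64], [214.8, 178.9]), ([260, 225, 20, 17, 248], [269.8, 233.0]), ([361, 227, 11, 6, 36], [365.9, 230.0]), ([360, 379, 5, 5, 16], [362.2, 381.1])]
[[280.56243461  93.57286176]
 [280.41892263  99.39615397]] [[218.75872056 173.06101535]
 [220.51471934 190.90368574]]
```

Cinnamon now stands upright: its cap is a round 54×57 px blob directly under the camera. Vanilla is next.

```bash
python3 - <<'E'
from h import *
d=np.load("w11.npz"); print(atz(d,(280.8,116.2),.106))
print(tool(.455,-.141,.22,-89))
E
```

```text
[0.40336075 0.23811469 0.106     ]
(array([ 96.9, 382.2,  -3.5]), array([-0. , -0. ,  3.1]))
```

```bash
python3 -m handwheel '[[[50,20,-3],[0,0,3],1],[[90,60,-3],[0,0,3],1],[[97,120,-3],[0,0,3],1],[[97,180,-3],[0,0,3],1],[[97,240,-3],[0,0,3],1],[[97,300,-3],[0,0,3],1],[[97,350,-3],[0,0,3],1],[[97,382,-3],[0,0,3],1],[[97,382,-3],[0,0,3],1],[[97,382,-3],[0,0,3],1],[[97,382,-3],[0,0,3],1]]'
cat >> h.py <<'E'
def yelmask(d):
    h=cv2.cvtColor(d["pixels"],cv2.COLOR_RGB2HSV); return (h[...,0]>18)&(h[...,0]<32)&(h[...,1]>170)&(h[...,2]>90)
E
python3 - <<'E'
from h import *
d=grab("wrist"); np.savez("w12.npz",**d); c=comps(yelmask(d)); print(c)
for b,ce in c: print(np.round(atz(d,ce,.052),4),np.round(atz(d,(b[0],b[1]),.052),4),np.round(atz(d,(b[0]+b[2],b[1]+b[3]),.052),4))
print(tool(.513,-.141,.037,-89))
E
```

```text
t: 56.9
tcp_pos: [0.4545, -0.1401, 0.2195]
tcp_rot: [-180.0, 0.0, 1.2]
ft_force: [-0.4, -0.3, 0.6]
opening: 0.0952
finger_force: 0.0
[([261, 100, 44, 36, 1158], [281.9, 119.5]), ([482, 278, 13, 26, 107], [489.1, 290.7]), ([65, 313, 13, 21, 109], [69.9, 324.0]), ([481, 314, 16, 20, 111], [490.2, 324.4])]
[ 0.5241 -0.1404  0.052 ] [ 0.5411 -0.1207  0.052 ] [ 0.5094 -0.1626  0.052 ]
[ 0.3523 -0.3637  0.052 ] [ 0.3667 -0.3539  0.052 ] [ 0.3368 -0.3726  0.052 ]
[0.3036 0.0853 0.052 ] [0.3169 0.0889 0.052 ] [0.2913 0.0781 0.052 ]
[ 0.3121 -0.3716  0.052 ] [ 0.3245 -0.3597  0.052 ] [ 0.3005 -0.3809  0.052 ]
(array([ 58.5,   2.2, 182.6]), array([-0. ,  0. ,  0.2]))
```

```bash
python3 -m handwheel '[[[59,1.5,50],[0,0,0],0.75],[[59,1.5,100],[0,0,0],0.75],[[59,1.5,140],[0,0,0],0.75],[[59,1.5,165],[0,0,0],0.75],[[59,1.5,178],[0,0,0],0.75],[[59,1.5,180],[0,0,0],0.75],[[59,1.5,180],[0,0,0],0],[[59,1.5,180],[0,0,0],0],[[59,1.5,180],[0,0,0],0],[[59,1.5,180],[0,0,0],0],[[59,1.5,180],[0,0,0],0],[[59,1.5,160],[0,0,0],0],[[59,1.5,120],[0,0,0],0],[[59,1.5,70],[0,0,0],0],[[59,1.5,50],[0,0,0],0],[[59,1.5,50],[0,0,0],0]]' 8
python3 - <<'E'
from h import *
d=grab("wrist"); print(comps(yelmask(d),150))
E
```

```text
t: 58.95
tcp_pos: [0.5138, -0.1414, 0.1707]
tcp_rot: [179.9, -0.1, 1.1]
ft_force: [0.3, -0.1, -2.0]
opening: 0.0416
finger_force: 8.0
[([236, 202, 90, 84, 4705], [280.0, 250.4])]
```

```bash
python3 -m handwheel '[[[0,0,0],[0,0,0],0],[[0,0,0],[0,0,0],0],[[0,0,0],[0,0,0],0],[[0,0,0],[0,0,0],0],[[0,0,0],[0,0,0],0],[[0,0,0],[0,0,0],0]]' 3
python3 - <<'E'
from h import *
d=grab("wrist"); print(comps(yelmask(d),150))
print(tool(*C(.0175,.045),.110,-89))
E
```

```text
t: 59.75
tcp_pos: [0.5134, -0.1413, 0.1696]
tcp_rot: [-180.0, -0.0, 1.1]
ft_force: [0.0, 0.1, -1.1]
opening: 0.0411
finger_force: 3.0
[([235, 202, 91, 84, 4651], [279.8, 250.6])]
(array([-31.7,  23. ,  59.7]), array([-0. , -0. ,  0.1]))
```

```bash
python3 -m handwheel '[[[-15,12,20],[0,0,0],0],[[-32,23,40],[0,0,0],0],[[-32,23,60],[0,0,0],0],[[-32,23,70],[0,0,0],0],[[-32,23,75],[0,0,0],0],[[-32,23,75],[0,0,0],0]]'|grep -E "pos|ft_"; for i in 1 2 3 4; do python3 -m handwheel '[[[0,0,4],[0,0,0],0],[[0,0,4],[0,0,0],0]]'|grep -E "pos|ft_";done
```

```text
tcp_pos: [0.4821, -0.1648, 0.0947]
ft_force: [0.2, -0.6, -1.0]
tcp_pos: [0.482, -0.1649, 0.0907]
ft_force: [1.4, -0.4, -0.3]
tcp_pos: [0.4817, -0.1648, 0.0864]
ft_force: [0.0, -1.0, -0.1]
tcp_pos: [0.4817, -0.1648, 0.0823]
ft_force: [0.6, -0.6, -0.9]
tcp_pos: [0.4817, -0.1648, 0.0783]
ft_force: [-0.6, -0.0, -0.8]
```

```bash
for i in 1 2 3 4; do python3 -m handwheel '[[[0,0,3],[0,0,0],0],[[0,0,3],[0,0,0],0]]'|grep -E "pos|ft_";done
```

```text
tcp_pos: [0.4818, -0.1648, 0.0754]
ft_force: [-0.1, -0.4, -0.4]
tcp_pos: [0.4818, -0.1648, 0.0724]
ft_force: [1.4, -0.7, -0.1]
tcp_pos: [0.4818, -0.1648, 0.0694]
ft_force: [0.6, 0.1, -0.9]
tcp_pos: [0.4817, -0.1648, 0.0664]
ft_force: [0.5, 0.4, -0.5]
```

```bash
python3 - <<'E'
from h import *
f=[]
for i in range(4):
    d=grab("wrist"); f.append(ctrl.get_obs()["ft_force"][2])
print(f,[ (c[0],c[1]) for c in comps(yelmask(d),150)])
E
python3 -m handwheel '[[[0,0,5],[0,0,0],0],[[0,0,5],[0,0,0],0]]'|grep -E "pos|ft_"
python3 - <<'E'
from h import *
f=[]
for i in range(3):
    d=grab("wrist"); f.append(ctrl.get_obs()["ft_force"][2])
print(f,[ (c[0],c[1]) for c in comps(yelmask(d),150)])
E
```

```text
[np.float64(-0.5468465336127442), np.float64(0.5993472846299519), np.float64(-0.7694187350337507), np.float64(-0.16059028467412834)] [([237, 211, 87, 65, 4331], [279.7, 246.1])]
tcp_pos: [0.4818, -0.1648, 0.0612]
ft_force: [0.6, 0.1, -0.3]
[np.float64(-0.32349131544890125), np.float64(0.39152691097347525), np.float64(-0.1468453043594397)] [([237, 219, 87, 52, 3986], [279.8, 244.4])]
```

```bash
python3 -m handwheel '[[[0,0,3],[0,0,0],0],[[0,0,3],[0,0,0],0],[[0,0,3],[0,0,0],0.55],[[0,0,3],[0,0,0],0.6],[[0,0,3],[0,0,0],0.6],[[0,0,3],[0,0,0],0.7],[[0,0,3],[0,0,0],0.7],[[0,0,-20],[0,0,0],0.7],[[0,0,-80],[0,0,0],0.7],[[-30,0,-120],[0,0,0],1],[[-70,0,-140],[0,0,0],1],[[-70,0,-140],[0,0,0],1],[[-70,0,-140],[0,0,0],1]]'
python3 - <<'E'
from h import *
d=grab("wrist"); np.savez("w13.npz",**d); c=comps(yelmask(d),150); print(c, -d["R"].T@d["t"])
m=yelmask(d); ys,xs=np.nonzero(m); 
k=max(c,key=lambda c:c[0][4]); b=k[0]; ctr=(b[0]+b[2]/2,b[1]+b[3]/2)
print(atz(d,ctr,.1),tool(*atz(d,ctr,.1)[:2],.2,1))
cv2.imwrite("pics/w13.png",cv2.resize(d["pixels"][:,:,::-1],(800,600),interpolation=cv2.INTER_CUBIC))
E
```

```text
t: 64.78
tcp_pos: [0.4123, -0.1664, 0.2016]
tcp_rot: [180.0, -0.0, 1.1]
ft_force: [0.5, 0.1, 0.8]
opening: 0.0941
finger_force: 0.0
[([259, 80, 43, 25, 639], [279.7, 90.8])] [ 0.48310164 -0.16482488  0.3706125 ]
[ 0.50155903 -0.16504756  0.1       ] (array([89.2,  0.4,  1.2]), array([ -0. ,  -0. , -89.9]))
```

View pics/w13.png

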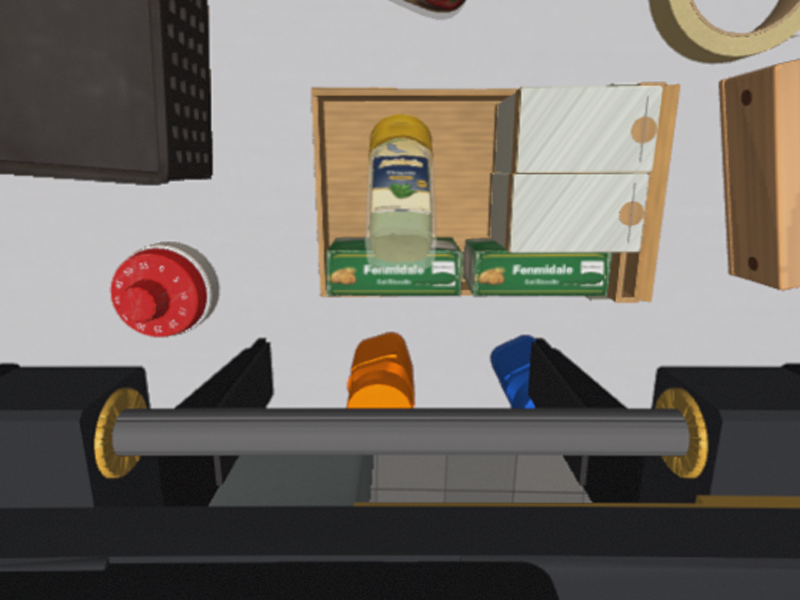

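The jar lies tilted, with its base on rusk 1 at (400,240) and its cap (400,128) low on the carton floor. I'll regrip it close to the cap end so that it swings down.

```bash
python3 - <<'E'
from h import *
d=np.load("w13.npz")
for z in(.02,.03,.04): print(z,atz(d,(280,82),z),atz(d,(281,93),z))
for z in (.07,.08): print(z,atz(d,(280,183),z))
print(C(.064,.045),tool(.51,-.1645,.06,-89))
E
```

```text
0.02 [ 0.51646031 -0.16445839  0.02      ] [ 0.5065707  -0.16560115  0.02      ]
0.03 [ 0.51550887 -0.16446885  0.03      ] [ 0.50590133 -0.16557901  0.03      ]
0.04 [ 0.51455743 -0.1644793   0.04      ] [ 0.50523195 -0.16555687  0.04      ]
0.07 [ 0.42828437 -0.16606396  0.07      ]
0.08 [ 0.43010788 -0.16602274  0.08      ]
[ 0.52866279 -0.16400608] (array([9.760e+01, 1.000e-01, 1.412e+02]), array([-0. ,  0. ,  0.1]))
```

```bash
python3 -m handwheel '[[[0,0,-20],[0,0,-20],0.65],[[20,0,-20],[0,0,-40],0.65],[[50,0,-20],[0,0,-60],0.65],[[80,0,-20],[0,0,-80],0.65],[[93,0,-20],[0,0,-100],0.65],[[93,0,-20],[0,0,-120],0.65],[[93,0,-20],[0,0,-140],0.65],[[93,0,-20],[0,0,-160],0.65],[[93,0,-20],[0,0,-170],0.65],[[93,0,-20],[0,0,-180],0.65],[[93,0,-20],[0,0,-180],0.65],[[93,0,-20],[0,0,-180],0.65],[[93,0,-20],[0,0,-180],0.65],[[93,0,-20],[0,0,-180],0.65],[[93,0,-20],[0,0,-180],0.65],[[93,0,-20],[0,0,-180],0.65],[[93,0,-20],[0,0,-180],0.65],[[93,0,-20],[0,0,-180],0.65]]'
python3 - <<'E'
from h import *
print(ctrl.get_obs()["q"].round(0),tool(.505,-.1648,.015,91))
E
```

```text
t: 67.08
tcp_pos: [0.5053, -0.1642, 0.2206]
tcp_rot: [180.0, -0.1, -178.9]
ft_force: [0.2, 0.4, -0.2]
opening: 0.062
finger_force: 0.0
[ -25.   20.  102.    0.   58. -116.] (array([ 1.000e-01, -7.000e-01,  2.056e+02]), array([ 0. , -0.1,  0.1]))
```

```bash
python3 -m handwheel '[[[0,-0.5,60],[0,0,0],0.65],[[0,-0.5,120],[0,0,0],0.65],[[0,-0.5,170],[0,0,0],0.65],[[0,-0.5,195],[0,0,0],0.65],[[0,-0.5,205],[0,0,0],0.65],[[0,-0.5,205],[0,0,0],0.65],[[0,-0.5,205],[0,0,0],0],[[0,-0.5,205],[0,0,0],0],[[0,-0.5,205],[0,0,0],0],[[0,-0.5,205],[0,0,0],0],[[0,-0.5,205],[0,0,0],0],[[0,-0.5,190],[0,0,0],0],[[0,-0.5,150],[0,0,0],0],[[0,-0.5,100],[0,0,0],0],[[0,-0.5,50],[0,0,0],0],[[0,-0.5,0],[0,0,0],0],[[0,-0.5,0],[0,0,0],0]]' 6
python3 - <<'E'
from h import *
d=grab("wrist"); np.savez("w14.npz",**d); print(comps(yelmask(d),100))
s=grab("scene"); print(comps(yelmask(s),15),proj(s,[ctrl.get_obs()["tcp_pos"]]))
E
python3 -m handwheel '[[[0,0,0],[0,0,0],0],[[0,0,0],[0,0,0],0],[[0,0,0],[0,0,0],0],[[0,0,0],[0,0,0],0]]' 3
python3 - <<'E'
from h import *
d=grab("wrist"); a=np.load("w14.npz")["pixels"].astype(int); np.savez("w15.npz",**d); print(comps(yelmask(d),100),comps(np.abs(d["pixels"].astype(int)-a).sum(2)>60,100))
s=grab("scene"); print(comps(yelmask(s),15))
E
```

```text
t: 69.2
tcp_pos: [0.5057, -0.1652, 0.2258]
tcp_rot: [-179.8, 0.3, -178.9]
ft_force: [-0.4, 0.5, -0.9]
opening: 0.0414
finger_force: 6.0
[([278, 0, 42, 14, 399], [298.2, 4.9]), ([240, 208, 82, 77, 2570], [279.8, 244.1])]
[] [[347.94040665 193.89005811]]
t: 69.8
tcp_pos: [0.5048, -0.1649, 0.2213]
tcp_rot: [180.0, -0.0, -178.9]
ft_force: [0.2, -0.4, -0.7]
opening: 0.0408
finger_force: 3.0
[([276, 0, 45, 15, 453], [297.4, 5.3]), ([240, 208, 82, 77, 2597], [279.8, 243.7])] [([136, 0, 71, 42, 342], [165.4, 22.5]), ([269, 0, 47, 44, 248], [285.2, 28.8]), ([412, 41, 75, 42, 471], [440.0, 54.3]), ([412, 68, 81, 48, 645], [453.4, 100.7]), ([99, 75, 45, 144, 823], [116.4, 162.9]), ([111, 74, 229, 146, 6422], [202.2, 119.1]), ([0, 83, 96, 155, 3290], [42.5, 165.9]), ([314, 86, 22, 17, 106], [326.7, 93.6]), ([168, 90, 27, 7, 148], [181.6, 92.8]), ([207, 90, 23, 11, 107], [218.6, 94.3]), ([273, 92, 26, 6, 120], [285.6, 94.3]), ([264, 99, 44, 10, 330], [285.7, 102.9]), ([401, 155, 159, 17, 779], [481.3, 162.9]), ([307, 203, 28, 11, 187], [320.6, 209.8]), ([67, 219, 81, 38, 789], [114.1, 233.0]), ([69, 237, 56, 46, 459], [88.8, 254.2]), ([47, 243, 12, 43, 159], [51.2, 268.8]), ([58, 250, 15, 37, 214], [63.1, 271.2]), ([229, 318, 75, 34, 793], [268.7, 340.8]), ([479, 321, 51, 12, 161], [501.3, 324.6])]
[]
```

```bash
python3 - <<'E'
from h import *
d=np.load("w15.npz"); h=cv2.cvtColor(d["pixels"],cv2.COLOR_RGB2HSV)
b=(h[...,0]>100)&(h[...,0]<130)&(h[...,1]>90)
print(comps(b,100)); print(d["pixels"][200:300:8,280].tolist())
print(tool(*C(.0175,.045),.12,91))
E
```

```text
[([137, 0, 73, 41, 1908], [179.2, 16.0]), ([256, 239, 49, 35, 1164], [280.1, 256.4])]
[[62, 70, 92], [111, 87, 28], [190, 162, 83], [203, 172, 61], [122, 119, 113], [42, 58, 95], [163, 168, 182], [42, 60, 100], [85, 95, 120], [42, 59, 98], [196, 169, 61], [55, 54, 55], [99, 98, 99]]
(array([ 22.7,   0.5, 101.5]), array([ 0. , -0. ,  0.1]))
```

```bash
cat >> h.py <<'E'
def fz(n=4):
    r=[]
    for i in range(n): ctrl.grab_frame("wrist"); r.append(ctrl.get_obs()["ft_force"])
    return np.round(np.mean(r,0),2),np.round(ctrl.get_obs()["tcp_pos"],4)
E
python3 -c "from h import *;print(fz())"
python3 -m handwheel '[[[12,0,40],[0,0,0],0],[[23,0,80],[0,0,0],0],[[23,0,110],[0,0,0],0],[[23,0,130],[0,0,0],0],[[23,0,138],[0,0,0],0],[[23,0,138],[0,0,0],0]]'|grep -E "pos|ft_"
python3 -c "from h import *;print(fz())"
for i in 1 2 3; do python3 -m handwheel '[[[0,0,3],[0,0,0],0],[[0,0,3],[0,0,0],0]]'>/dev/null; python3 -c "from h import *;print(fz(),comps(yelmask(grab('wrist')),500))"; done
```

```text
(array([-0.38,  0.17, -0.92]), array([ 0.5049, -0.1649,  0.2216]))
tcp_pos: [0.4819, -0.1654, 0.0836]
ft_force: [-0.7, 0.6, 0.6]
(array([ 0.35, -0.22, -0.95]), array([ 0.4821, -0.1655,  0.0842]))
(array([0.53, 0.02, 3.08]), array([ 0.4821, -0.1655,  0.0809])) [([236, 212, 89, 73, 2752], [280.4, 243.5])]
(array([ 0.37, -0.8 ,  1.34]), array([ 0.4818, -0.1654,  0.0775])) [([236, 214, 89, 71, 2788], [280.8, 244.9])]
(array([ 0.28, -0.68,  0.95]), array([ 0.4818, -0.1653,  0.0745])) [([235, 215, 91, 70, 2872], [280.4, 246.6])]
```

```bash
python3 -m handwheel '[[[0,0,0],[0,0,0],0.5],[[0,0,0],[0,0,0],0.55],[[0,0,0],[0,0,0],0.65],[[0,0,0],[0,0,0],0.65],[[0,0,0],[0,0,0],0.65],[[0,0,-30],[0,0,0],0.65],[[0,0,-90],[0,0,0],0.65],[[40,0,-130],[0,0,0],0.65],[[80,0,-130],[0,0,0],0.65],[[80,0,-130],[0,0,0],0.65],[[80,0,-130],[0,0,0],0.65]]'|grep pos
python3 - <<'E'
from h import *
d=grab("wrist"); np.savez("w16.npz",**d); 
h=cv2.cvtColor(d["pixels"],cv2.COLOR_RGB2HSV); b=(h[...,0]>100)&(h[...,0]<130)&(h[...,1]>90)
y=yelmask(d); print(-d["R"].T@d["t"],comps(y,200),comps(b,150))
E
```

```text
tcp_pos: [0.4025, -0.1672, 0.2048]
[ 0.33175457 -0.16821838  0.37371312] [([259, 261, 44, 24, 600], [282.5, 272.4])] [([134, 93, 79, 58, 3445], [171.4, 120.5])]
```

```bash
python3 -m handwheel '[[[-50,0,-20],[0,0,0],0.65],[[-100,0,-20],[0,0,0],0.65],[[-130,0,-20],[0,0,0],0.65],[[-130,0,-20],[0,0,0],0.65],[[-130,0,-20],[0,0,0],0.65],[[-130,0,-20],[0,0,0],0.65]]'|grep pos
python3 - <<'E'
from h import *
d=grab("wrist"); np.savez("w16.npz",**d); 
h=cv2.cvtColor(d["pixels"],cv2.COLOR_RGB2HSV); b=(h[...,0]>100)&(h[...,0]<130)&(h[...,1]>90)
print(-d["R"].T@d["t"],comps(yelmask(d),200),comps(b,150))
c=max(comps(yelmask(d),200),key=lambda c:c[0][4])[0]; p=atz(d,(c[0]+c[2]/2,c[1]+c[3]/2),.1); print(p,C(.0175,.045))
print(tool(p[0],p[1],.2,1),tool(p[0],p[1],.078,1))
E
```

```text
tcp_pos: [0.5313, -0.1644, 0.2246]
[ 0.46073689 -0.16556432  0.39361527] [([256, 115, 49, 49, 830], [280.0, 138.4])] [([168, 0, 39, 13, 304], [186.0, 4.3]), ([267, 129, 28, 23, 418], [280.1, 140.0])]
[ 0.47785448 -0.16520482  0.1       ] [ 0.4821706  -0.16485828]
(array([53.5,  0.3, 24.7]), array([ 0. , -0. , 90.1])) (array([ 53.5,   0.3, 146.7]), array([ 0. , -0. , 90.1]))
```

```bash
python3 -m handwheel '[[[20,0,0],[0,0,20],0.65],[[54,0,0],[0,0,40],0.65],[[54,0,0],[0,0,60],0.65],[[54,0,20],[0,0,80],0.65],[[54,0,25],[0,0,90],0.65],[[54,0,25],[0,0,90],0.65],[[54,0,25],[0,0,90],0.65],[[54,0,25],[0,0,90],0.65],[[54,0,25],[0,0,90],0.65],[[54,0,70],[0,0,90],0.65],[[54,0,110],[0,0,90],0.65],[[54,0,135],[0,0,90],0.65],[[54,0,146],[0,0,90],0.65],[[54,0,146],[0,0,90],0.65],[[54,0,146],[0,0,90],0],[[54,0,146],[0,0,90],0],[[54,0,146],[0,0,90],0],[[54,0,146],[0,0,90],0]]' 12
python3 -m handwheel '[[[0,0,-6],[0,0,0],0],[[0,0,-12],[0,0,0],0],[[0,0,-12],[0,0,0],0],[[0,0,-12],[0,0,0],0]]'|grep -E "pos|open"
python3 - <<'E'
from h import *
print(tool(*C(-.0055,.0755),.09,np.degrees(CQ[2])))
E
```

```text
t: 77.03
tcp_pos: [0.4781, -0.1656, 0.0792]
tcp_rot: [179.9, 0.0, 91.1]
ft_force: [-0.9, -0.4, 6.7]
opening: 0.041
finger_force: 12.0
tcp_pos: [0.4778, -0.1654, 0.0906]
opening: 0.0413
(array([ 31. , -18.6,   0.6]), array([ 0., -0.,  0.]))
```

```bash
python3 -m handwheel '[[[15,-9,0],[0,0,0],0],[[31,-18.5,0],[0,0,0],0],[[31,-18.5,0],[0,0,0],0],[[31,-18.5,5],[0,0,0],0],[[31,-18.5,9],[0,0,0],0],[[31,-18.5,9],[0,0,0],0]]'|grep -E "pos|ft_|open"
python3 -c "from h import *;print(fz(3))"
```

```text
tcp_pos: [0.4587, -0.1349, 0.0811]
ft_force: [-0.3, 0.2, -0.7]
opening: 0.0414
(array([-0.3 ,  0.02, -0.96]), array([ 0.4588, -0.1349,  0.0815]))
```

```bash
python3 -m handwheel '[[[0,0,1.5],[0,0,0],0],[[0,0,1.5],[0,0,0],0]]'|grep -E "ft_"
python3 -c "from h import *;print(fz(3))"
python3 -m handwheel '[[[0,0,1.5],[0,0,0],0.5],[[0,0,1.5],[0,0,0],0.55],[[0,0,1.5],[0,0,0],0.6],[[0,0,1.5],[0,0,0],0.6],[[0,0,-20],[0,0,0],0.6],[[0,0,-80],[0,0,0],0.6],[[-60,0,-120],[0,0,0],1],[[-100,0,-120],[0,0,0],1],[[-100,0,-120],[0,0,0],1],[[-100,0,-120],[0,0,0],1]]'|grep pos
python3 - <<'E'
from h import *
d=grab("wrist"); print(-d["R"].T@d["t"]); c=max(comps(yelmask(d),200),key=lambda c:c[0][4])[0]; p=atz(d,(c[0]+c[2]/2,c[1]+c[3]/2),.1); print(c,p,C(-.0055,.0755))
print(tool(.4034,.238,.2,1))
E
```

```text
ft_force: [-0.2, -0.3, -0.8]
(array([ 0.17, -0.11, -0.94]), array([ 0.4588, -0.1348,  0.0801]))
tcp_pos: [0.4603, -0.2343, 0.1997]
[ 0.45923596 -0.16349196  0.36877106]
[253, 49, 56, 59, 1210] [ 0.45914431 -0.13576918  0.1       ] [ 0.45861549 -0.13478493]
(array([ 4.73e+02, -4.79e+01,  1.00e-01]), array([-0. , -0. ,  0.1]))
```

```bash
python3 -m handwheel '[[[60,-6,0],[0,0,0],0.75],[[120,-12,0],[0,0,0],0.75],[[180,-18,0],[0,0,0],0.75],[[240,-24,0],[0,0,0],0.75],[[300,-30,0],[0,0,0],0.75],[[360,-36,0],[0,0,0],0.75],[[420,-42,0],[0,0,0],0.75],[[460,-47,0],[0,0,0],0.75],[[473,-48,0],[0,0,0],0.75],[[473,-48,0],[0,0,0],0.75],[[473,-48,0],[0,0,0],0.75]]'|grep pos
python3 - <<'E'
from h import *
d=grab("wrist"); print(comps(redmask(d),150)); h=max(comps(redmask(d),150),key=lambda c:0 if abs(c[1][0]-280)>60 else c[0][4])
print(h,tool(.4034,.238,.072,1))
E
```

```text
tcp_pos: [0.4037, 0.2363, 0.2001]
[([252, 177, 54, 58, 1583], [279.0, 203.8]), ([267, 198, 22, 21, 233], [277.1, 209.1])]
([252, 177, 54, 58, 1583], [279.0, 203.8]) (array([  1.8,  -0.4, 128.1]), array([-0.,  0.,  0.]))
```

```bash
python3 -m handwheel '[[[2,0,40],[0,0,0],0.75],[[2,0,80],[0,0,0],0.75],[[2,0,115],[0,0,0],0.75],[[2,0,128],[0,0,0],0.75],[[2,0,128],[0,0,0],0.75],[[2,0,128],[0,0,0],0],[[2,0,128],[0,0,0],0],[[2,0,128],[0,0,0],0],[[2,0,128],[0,0,0],0],[[2,0,128],[0,0,0],0]]' 5
python3 -m handwheel '[[[0,0,0],[0,0,0],0.65],[[0,0,0],[0,0,0],0.75],[[0,0,0],[0,0,0],0.75],[[0,0,0],[0,0,0],0.75],[[0,0,-50],[0,0,15],0.75],[[0,0,-60],[0,0,30],0.75],[[0,0,-60],[0,0,45],0.75],[[0,0,-60],[0,0,60],0.75],[[0,0,-60],[0,0,75],0.75],[[0,0,-60],[0,0,90],0.75],[[0,0,-60],[0,0,90],0.75],[[0,0,-60],[0,0,90],0.75],[[0,0,-60],[0,0,90],0.75],[[0,0,-60],[0,0,90],0.75],[[0,0,-20],[0,0,90],0.75],[[0,0,0],[0,0,90],0.75],[[0,0,0],[0,0,90],0.75]]'|grep -E "pos|rot|ft_"
```

```text
t: 82.8
tcp_pos: [0.4036, 0.2393, 0.0725]
tcp_rot: [180.0, -0.0, 91.1]
ft_force: [-2.3, -0.2, 5.3]
opening: 0.0446
finger_force: 5.0
tcp_pos: [0.4031, 0.2389, 0.0712]
tcp_rot: [179.9, 0.1, 1.2]
ft_force: [0.7, 0.8, -0.4]
```

```bash
python3 -m handwheel '[[[0,0,0],[0,0,0],0],[[0,0,0],[0,0,0],0],[[0,0,0],[0,0,0],0],[[0,0,0],[0,0,0],0],[[0,0,0],[0,0,0],0],[[0,0,-40],[0,0,0],0],[[0,0,-90],[0,0,0],0],[[0,0,-130],[0,0,0],0],[[0,0,-130],[0,0,0],0]]' 20
python3 - <<'E'
from h import *
print(tool(*C(.0405,.060),.2,np.degrees(CQ[2])-90))
E
```

```text
t: 86.05
tcp_pos: [0.4045, 0.2396, 0.2045]
tcp_rot: [-179.9, -0.3, 1.1]
ft_force: [0.3, -0.4, -1.8]
opening: 0.0441
finger_force: 20.0
(array([ 92.9, 390.9,   4.2]), array([-0.1, -0.3,  0. ]))
```

```bash
python3 -m handwheel '[[[20,30,-10],[0,0,0],0],[[50,75,-10],[0,0,0],0],[[80,130,-10],[0,0,0],0],[[93,190,-10],[0,0,0],0],[[93,250,-10],[0,0,0],0],[[93,310,-10],[0,0,0],0],[[93,365,-5],[0,0,0],0],[[93,391,0],[0,0,0],0],[[93,391,0],[0,0,0],0],[[93,391,0],[0,0,0],0],[[93,391,0],[0,0,0],0]]'
python3 - <<'E'
from h import *
print(tool(*C(.0405,.060),.077,np.degrees(CQ[2])-90), comps(redmask(grab("wrist")),300))
E
```

```text
t: 87.42
tcp_pos: [0.5041, -0.1489, 0.202]
tcp_rot: [-180.0, 0.0, 1.2]
ft_force: [-0.4, -0.5, -0.6]
opening: 0.0441
finger_force: 20.0
(array([  0.8,   0.6, 125. ]), array([-0. ,  0. ,  0.1])) [([230, 227, 101, 59, 3701], [280.9, 256.1]), ([245, 318, 72, 16, 775], [280.2, 324.0])]
```

```bash
python3 -m handwheel '[[[0.8,0.5,30],[0,0,0],0],[[0.8,0.5,60],[0,0,0],0],[[0.8,0.5,90],[0,0,0],0],[[0.8,0.5,110],[0,0,0],0],[[0.8,0.5,118],[0,0,0],0],[[0.8,0.5,123],[0,0,0],0],[[0.8,0.5,123],[0,0,0],0]]'
python3 -c "from h import *;print(fz(3))"
```

```text
t: 88.35
tcp_pos: [0.5051, -0.1503, 0.0795]
tcp_rot: [180.0, -0.0, 1.1]
ft_force: [-0.8, 0.5, -1.5]
opening: 0.0439
finger_force: 20.0
(array([-0.31, -0.43, -1.04]), array([ 0.5051, -0.1505,  0.0797]))
```

```bash
for i in 1 2; do python3 -m handwheel '[[[0,0,1.5],[0,0,0],0],[[0,0,1.5],[0,0,0],0]]'>/dev/null;python3 -c "from h import *;print(fz(2))"; done
python3 -m handwheel '[[[0,0,1],[0,0,0],0.5],[[0,0,1],[0,0,0],0.55],[[0,0,1],[0,0,0],0.65],[[0,0,1],[0,0,0],0.65],[[0,0,1],[0,0,0],0.65],[[0,0,-30],[0,0,0],0.65],[[0,0,-90],[0,0,0],0.65],[[-50,0,-130],[0,0,0],0.65],[[-90,0,-130],[0,0,0],1],[[-90,0,-130],[0,0,0],1],[[-90,0,-130],[0,0,0],1]]'|grep -E "pos"
python3 - <<'E'
from h import *
d=grab("wrist"); np.savez("w17.npz",**d); print(-d["R"].T@d["t"])
for n,m,z in(("cin",redmask(d),.11),("van",yelmask(d),.1)):
    for c,ce in comps(m,300): print(n,c,atz(d,(c[0]+c[2]/2,c[1]+c[3]/2),z))
print(C(.0405,.06),C(-.0055,.0755))
E
```

```text
(array([ 0.36,  0.2 , -1.42]), array([ 0.5049, -0.1504,  0.0777]))
(array([-0.91, -0.51,  5.09]), array([ 0.5052, -0.1506,  0.0766]))
tcp_pos: [0.4154, -0.1524, 0.2063]
[ 0.48619226 -0.1508078   0.37536309]
cin [252, 62, 59, 63, 1811] [ 0.50367402 -0.15179057  0.11      ]
cin [269, 83, 23, 25, 319] [ 0.50228289 -0.15109121  0.11      ]
cin [95, 177, 65, 60, 2865] [ 0.4164675  -0.03250622  0.11      ]
van [235, 128, 50, 52, 952] [ 0.45886179 -0.13580911  0.1       ]
[ 0.50489183 -0.14943928] [ 0.45861549 -0.13478493]
```

```bash
python3 - <<'E'
from h import *
d=np.load("w1.npz")
print("bowl",atz(d,(661*.7,142*.7),.052),"mug",atz(d,(780*.7,315*.7),.093))
print(tool(.4995,.3915,.2,-105))
E
```

```text
bowl [0.42951361 0.51179041 0.052     ] mug [0.59929599 0.54082824 0.093     ]
(array([  94.2, -542.1,    6.1]), array([-0. , -0. , 16.1]))
```

```bash
python3 -m handwheel '[[[20,-35,0],[0,0,2],0.75],[[35,-90,0],[0,0,4],0.75],[[45,-150,0],[0,0,6],0.75],[[55,-210,0],[0,0,8],0.75],[[65,-270,0],[0,0,10],0.75],[[75,-330,0],[0,0,12],0.75],[[85,-390,0],[0,0,14],0.75],[[90,-450,0],[0,0,16],0.75],[[94,-505,0],[0,0,16],0.75],[[94,-535,0],[0,0,16],0.75],[[94,-542,6],[0,0,16],0.75],[[94,-542,6],[0,0,16],0.75],[[94,-542,6],[0,0,16],0.75],[[94,-542,6],[0,0,16],0.75]]'
python3 - <<'E'
from h import *
d=grab("wrist"); np.savez("w18.npz",**d)
hsv=cv2.cvtColor(d["pixels"],cv2.COLOR_RGB2HSV); print(ctrl.get_obs()["q"].round(0))
m=(hsv[...,2]<150); m[225:]=0
b=blob(m,(280,190)); ys,xs=np.nonzero(b); print(b.sum(),xs.min(),xs.max(),ys.min(),ys.max())
ig=np.zeros(m.shape); ig[225:]=1
print(hullfit(d,b,(.4995,.3915,75),.045,.076,.11,0,ig))
print(tool(.4995,.3915,.086,-105))
E
```

```text
t: 92.38
tcp_pos: [0.499, 0.3907, 0.2005]
tcp_rot: [-180.0, -0.0, -15.0]
ft_force: [-0.6, -0.2, -1.0]
opening: 0.0711
finger_force: 0.0
[ 32.  30.  89.   0.  61. 137.]
4262 249 307 149 224
(array([ 0.5011,  0.392 , 74.7203]), np.float64(0.966))
(array([  0.3,  -0.8, 114.5]), array([-0., -0.,  0.]))
```

```bash
python3 -m handwheel '[[[1,-1,40],[0,0,0],0.75],[[1,-1,80],[0,0,0],0.75],[[1,-1,105],[0,0,0],0.75],[[1,-1,114],[0,0,0],0.75],[[1,-1,114],[0,0,0],0.75],[[1,-1,114],[0,0,0],0],[[1,-1,114],[0,0,0],0],[[1,-1,114],[0,0,0],0],[[1,-1,114],[0,0,0],0],[[1,-1,114],[0,0,0],0],[[1,-1,114],[0,0,0],0.7],[[1,-1,114],[0,0,0],0.75],[[1,-1,114],[0,0,0],1],[[1,-1,80],[0,0,0],1],[[1,-1,60],[0,0,-10],1],[[1,-1,60],[0,0,-20],1]]' 8
python3 -m handwheel '[[[0,0,0],[0,0,-15],1],[[0,0,0],[0,0,-30],1],[[0,0,0],[0,0,-45],1],[[0,0,0],[0,0,-60],1],[[0,0,0],[0,0,-70],1],[[0,0,0],[0,0,-70],1],[[0,0,0],[0,0,-70],1],[[0,0,0],[0,0,-70],1],[[0,0,0],[0,0,-70],1],[[0,0,35],[0,0,-70],1],[[0,0,54],[0,0,-70],1],[[0,0,54],[0,0,-70],1],[[0,0,54],[0,0,-70],0],[[0,0,54],[0,0,-70],0],[[0,0,54],[0,0,-70],0],[[0,0,54],[0,0,-70],0],[[0,0,54],[0,0,-70],0]]' 25
```

```text
t: 94.42
tcp_pos: [0.5004, 0.3926, 0.1418]
tcp_rot: [-179.9, -0.1, 5.4]
ft_force: [0.5, -0.4, -0.7]
opening: 0.0939
finger_force: 0.0
t: 96.55
tcp_pos: [0.5002, 0.3925, 0.087]
tcp_rot: [179.9, -0.1, 75.1]
ft_force: [0.3, -0.2, 6.0]
opening: 0.0758
finger_force: 25.0
```

```bash
python3 -m handwheel '[[[0,0,-40],[0,0,0],0],[[0,0,-100],[0,0,0],0],[[0,0,-160],[0,0,0],0],[[0,0,-160],[0,0,0],0]]'|grep -E "pos|open"
python3 - <<'E'
from h import *
print(C(.0175,.009),tool(*C(.0175,.009),.24,np.degrees(CQ[2])))
E
```

```text
tcp_pos: [0.5009, 0.393, 0.2509]
opening: 0.076
[ 0.48283037 -0.20085224] (array([-578.6,  135.3,    8.2]), array([  0.4,  -0.3, -16. ]))
```

```bash
python3 -m handwheel '[[[-30,7,0],[0,0,-2],0],[[-85,20,0],[0,0,-4],0],[[-145,34,0],[0,0,-6],0],[[-205,48,0],[0,0,-8],0],[[-265,62,0],[0,0,-10],0],[[-325,76,0],[0,0,-12],0],[[-385,90,0],[0,0,-14],0],[[-445,104,0],[0,0,-16],0],[[-505,118,0],[0,0,-16],0],[[-550,129,0],[0,0,-16],0],[[-579,135,0],[0,0,-16],0],[[-579,135,8],[0,0,-16],0],[[-579,135,8],[0,0,-16],0],[[-579,135,8],[0,0,-16],0],[[-579,135,8],[0,0,-16],0]]'
python3 - <<'E'
from h import *
print(tool(*C(.0175,.009),.1,np.degrees(CQ[2])))
E
```

```text
t: 98.92
tcp_pos: [0.4814, -0.2013, 0.2383]
tcp_rot: [180.0, -0.0, 91.2]
ft_force: [-0.2, -0.2, -2.8]
opening: 0.076
finger_force: 25.0
(array([  0.4,   1.4, 138.3]), array([ 0. , -0. ,  0.1]))
```

```bash
python3 -m handwheel '[[[0.5,1.5,30],[0,0,0],0],[[0.5,1.5,70],[0,0,0],0],[[0.5,1.5,100],[0,0,0],0],[[0.5,1.5,120],[0,0,0],0],[[0.5,1.5,132],[0,0,0],0],[[0.5,1.5,138],[0,0,0],0],[[0.5,1.5,138],[0,0,0],0]]'|grep -E "pos|ft_"
python3 -m handwheel '[[[0,0,4],[0,0,0],0],[[0,0,5],[0,0,0],0],[[0,0,5],[0,0,0],0]]'|grep -E "pos|ft_"
for i in 1 2; do python3 -m handwheel '[[[0,0,1.5],[0,0,0],0],[[0,0,1.5],[0,0,0],0]]'|grep -E "pos|ft_"; done
```

```text
tcp_pos: [0.4829, -0.2015, 0.1003]
ft_force: [-0.1, 0.4, -2.3]
tcp_pos: [0.4828, -0.2015, 0.0953]
ft_force: [-0.1, 0.4, -2.3]
tcp_pos: [0.4827, -0.2015, 0.0936]
ft_force: [-1.1, 0.0, -3.0]
tcp_pos: [0.4827, -0.2014, 0.092]
ft_force: [0.8, 1.2, -2.2]
```

```bash
python3 -m handwheel '[[[0,0,0.5],[0,0,0],0.9],[[0,0,0.5],[0,0,0],0.9],[[0,0,0.5],[0,0,0],0.95],[[0,0,0.5],[0,0,0],0.95],[[0,0,-20],[0,0,0],0.95],[[0,0,-80],[0,0,0],0.95],[[0,0,-140],[0,0,0],0.95],[[-40,-5,-170],[0,0,0],0.95],[[-100,-15,-180],[0,0,0],0.95],[[-160,-25,-180],[0,0,0],0.95],[[-215,-30,-180],[0,0,0],0.95],[[-255,-35,-180],[0,0,0],0.95],[[-255,-35,-180],[0,0,0],0.95],[[-255,-35,-180],[0,0,0],0.95],[[-255,-35,-180],[0,0,0],0.95]]'|grep -E "pos|rot"
python3 - <<'E'
from h import *
d=grab("wrist"); np.savez("w19.npz",**d); p=d["pixels"]; h=cv2.cvtColor(p,cv2.COLOR_RGB2HSV)
bl=(p.max(2)<70); wood=(h[...,0]>5)&(h[...,0]<20)&(h[...,1]>70)&(h[...,2]>90)
print(-d["R"].T@d["t"],d["R"][2]); print("black",comps(bl,200)); print("wood",comps(wood,300))
E
```

```text
tcp_pos: [0.4529, -0.456, 0.2724]
tcp_rot: [180.0, -0.0, 91.2]
[ 0.45164157 -0.38506611  0.44138523] [ 0.00540129 -0.25324676 -0.96738664]
black [([58, 0, 68, 28, 1211], [100.4, 10.9]), ([485, 68, 75, 79, 3836], [523.3, 107.4]), ([258, 139, 117, 45, 2718], [316.0, 160.8]), ([0, 237, 560, 183, 63240], [276.5, 351.1]), ([90, 294, 382, 2, 419], [286.6, 294.1])]
wood [([232, 0, 131, 64, 2124], [294.2, 50.9]), ([398, 77, 52, 71, 307], [433.4, 118.2]), ([243, 117, 131, 75, 3648], [304.6, 149.1]), ([519, 146, 41, 61, 1730], [543.5, 174.6])]
```

```bash
python3 - <<'E'
from h import *
d=np.load("w19.npz"); p=d["pixels"]; h=cv2.cvtColor(p,cv2.COLOR_RGB2HSV)
b=blob(p.max(2)<70,(316,160)); c0=atz(d,(316,161),.114)
best=max((hullfit(d,b,(c0[0],c0[1],a),.110,.022,.026,.101) for a in(5,15,25)),key=lambda r:r[1]); print("grip",best)
wood=(h[...,0]>5)&(h[...,0]<20)&(h[...,1]>70)&(h[...,2]>90)
w=blob(wood,(304,149)); u=(w|b).astype(np.uint8)
ig=b&~w
best2=max((hullfit(d,w|b,(c0[0],c0[1],a),.140,.056,.055) for a in(5,15,25)),key=lambda r:r[1]); print("rack approx",best2)
rw=cv2.minAreaRect(np.argwhere(w)[:,::-1].astype(np.float32)); print(rw, cv2.minAreaRect(np.argwhere(b)[:,::-1].astype(np.float32)))
for q in [(258,184),(375,139)]: print(atz(d,q,.114))
x,y,a=best[0]; print(tool(x,y,.2,a-90),tool(x,y,.2,a+90))
E
```

```text
grip (array([ 0.4849, -0.4229, 12.499 ]), np.float64(0.815))
rack approx (array([ 0.4845, -0.425 , 12.9844]), np.float64(0.939))
((309.6984558105469, 153.94577026367188), (51.61740493774414, 128.3048553466797), 77.81634521484375) ((315.92779541015625, 160.66787719726562), (23.877092361450195, 118.19586181640625), 77.73522186279297)
[ 0.43176907 -0.44673771  0.114     ]
[ 0.53975605 -0.40238274  0.114     ]
(array([32.5, 32.6, 72.5]), array([ 0. , -0. , 78.7])) (array([32.5, 32.6, 72.5]), array([   0. ,    0. , -101.3]))
```

```bash
python3 - <<'E'
from h import *
d=np.load("w19.npz"); p=d["pixels"]
def Cinv(w):
    c,s=np.cos(CQ[2]),np.sin(CQ[2]); v=w[:2]-CQ[:2]; return np.array([c*v[0]+s*v[1],-s*v[0]+c*v[1]])
for col in (270,320):
    print(col,[(r,p[r,col].tolist(),round(1000*Cinv(atz(d,(col,r),.052))[1],1)) for r in range(28,68,2)])
c0=atz(d,(316,160.7),.12); print(c0)
print(tool(.4855,-.4235,.2,102.5))
E
```

```text
270 [(28, [182, 183, 173], np.float64(-86.7)), (30, [134, 125, 109], np.float64(-88.6)), (32, [72, 54, 37], np.float64(-90.4)), (34, [80, 73, 62], np.float64(-92.3)), (36, [83, 79, 72], np.float64(-94.1)), (38, [90, 84, 72], np.float64(-96.0)), (40, [100, 87, 70], np.float64(-97.8)), (42, [150, 119, 81], np.float64(-99.7)), (44, [151, 117, 79], np.float64(-101.6)), (46, [77, 58, 38], np.float64(-103.5)), (48, [72, 54, 36], np.float64(-105.3)), (50, [73, 56, 38], np.float64(-107.2)), (52, [76, 60, 40], np.float64(-109.1)), (54, [155, 122, 79], np.float64(-111.0)), (56, [163, 128, 80], np.float64(-112.9)), (58, [165, 129, 83], np.float64(-114.9)), (60, [173, 136, 88], np.float64(-116.8)), (62, [154, 115, 70], np.float64(-118.7)), (64, [87, 75, 65], np.float64(-120.6)), (66, [178, 178, 179], np.float64(-122.6))]
320 [(28, [194, 196, 187], np.float64(-86.7)), (30, [179, 180, 168], np.float64(-88.5)), (32, [99, 90, 76], np.float64(-90.4)), (34, [73, 55, 37], np.float64(-92.2)), (36, [83, 80, 72], np.float64(-94.1)), (38, [82, 79, 71], np.float64(-95.9)), (40, [79, 73, 65], np.float64(-97.8)), (42, [167, 132, 89], np.float64(-99.6)), (44, [167, 129, 85], np.float64(-101.5)), (46, [80, 61, 39], np.float64(-103.4)), (48, [73, 56, 36], np.float64(-105.3)), (50, [74, 56, 37], np.float64(-107.2)), (52, [76, 58, 38], np.float64(-109.1)), (54, [169, 133, 84], np.float64(-111.0)), (56, [173, 136, 86], np.float64(-112.9)), (58, [170, 134, 83], np.float64(-114.8)), (60, [172, 135, 87], np.float64(-116.7)), (62, [150, 112, 68], np.float64(-118.6)), (64, [89, 77, 66], np.float64(-120.6)), (66, [177, 177, 179], np.float64(-122.5))]
[ 0.48556824 -0.42271191  0.12      ]
(array([31.9, 33.2, 72.5]), array([   0. ,    0. , -101.3]))
```

```bash
python3 -m handwheel '[[[10,10,0],[0,0,-15],0.65],[[20,20,0],[0,0,-30],0.65],[[32,33,0],[0,0,-45],0.65],[[32,33,20],[0,0,-60],0.65],[[32,33,40],[0,0,-75],0.65],[[32,33,60],[0,0,-90],0.65],[[32,33,72],[0,0,-101],0.65],[[32,33,72],[0,0,-101],0.65],[[32,33,72],[0,0,-101],0.65],[[32,33,72],[0,0,-101],0.65],[[32,33,72],[0,0,-101],0.65],[[32,33,72],[0,0,-101],0.65]]'|grep -E "pos|rot"
python3 - <<'E'
from h import *
print(ctrl.get_obs()["q"].round(0),tool(.4855,-.4230,.1,102.5))
d=grab("wrist"); p=d["pixels"]; m=p.max(2)<70; m[225:]=0; print(comps(m,300))
ys,xs=np.nonzero(m&(np.abs(np.arange(560)-280)<100)[None])
for r in range(150,226,15): print(r,[int(v) for v in np.nonzero(m[r,180:380])[0][[0,-1]]+180] if m[r,180:380].any() else None)
E
```

```text
tcp_pos: [0.4852, -0.4241, 0.2003]
tcp_rot: [-180.0, 0.0, -168.0]
[ -47.   30.   87.    0.   62. -149.] (array([ -0.5,   1. , 100.3]), array([-0. ,  0. , -0.5]))
[([483, 0, 77, 18, 735], [533.1, 5.7]), ([265, 140, 30, 85, 2349], [280.0, 182.9])]
150 [265, 293]
165 [265, 294]
180 [266, 294]
195 [267, 294]
210 [267, 294]
225 None
```

```bash
python3 -m handwheel '[[[0,1,40],[0,0,0],0.65],[[0,1,75],[0,0,0],0.65],[[0,1,95],[0,0,0],0.65],[[0,1,100],[0,0,0],0.65],[[0,1,100],[0,0,0],0.65],[[0,1,100],[0,0,0],0],[[0,1,100],[0,0,0],0],[[0,1,100],[0,0,0],0],[[0,1,100],[0,0,0],0],[[0,1,100],[0,0,0],0],[[0,1,100],[0,0,0],0]]' 30
python3 -m handwheel '[[[0,0,-20],[0,0,0],0],[[0,0,-40],[0,0,0],0],[[0,0,-60],[0,0,0],0],[[0,0,-80],[0,0,0],0],[[0,0,-110],[0,0,0],0],[[0,0,-120],[0,0,0],0],[[0,0,-120],[0,0,0],0],[[0,0,-120],[0,0,0],0]]'
python3 - <<'E'
from h import *
print(tool(*C(0,-.1062),.22,np.degrees(CQ[2])+90))
E
```

```text
t: 105.52
tcp_pos: [0.4848, -0.4237, 0.1002]
tcp_rot: [-180.0, 0.0, -167.9]
ft_force: [-0.6, -1.7, 0.1]
opening: 0.0221
finger_force: 29.8
t: 106.52
tcp_pos: [0.4845, -0.4231, 0.2188]
tcp_rot: [179.9, -0.1, -167.9]
ft_force: [0.6, 0.4, -1.1]
opening: 0.022
finger_force: 29.8
(array([ -5.7, 108. ,  -1.1]), array([ 0.1, -0.1, 11. ]))
```

```bash
python3 -m handwheel '[[[-1,30,-2],[0,0,4],0],[[-3,70,-2],[0,0,8],0],[[-5,100,-2],[0,0,11],0],[[-6,108,-1],[0,0,11],0],[[-6,108,-1],[0,0,11],0],[[-6,108,-1],[0,0,11],0],[[-6,108,-1],[0,0,11],0]]'|grep -E "pos|rot|ft"
python3 - <<'E'
from h import *
print(tool(*C(0,-.1062),.15,np.degrees(CQ[2])+90),fz(2))
E
```

```text
tcp_pos: [0.4681, -0.3173, 0.2208]
tcp_rot: [180.0, -0.0, -178.9]
ft_force: [-0.1, 0.5, -0.5]
(array([ 0.6,  1. , 70.8]), array([ 0., -0.,  0.])) (array([ 0.37, -0.42, -1.59]), array([ 0.468 , -0.3171,  0.2209]))
```

```bash
python3 -m handwheel '[[[0.6,1,30],[0,0,0],0],[[0.6,1,60],[0,0,0],0],[[0.6,1,70],[0,0,0],0],[[0.6,1,70],[0,0,0],0],[[0.6,1,74],[0,0,0],0],[[0.6,1,78],[0,0,0],0],[[0.6,1,82],[0,0,0],0],[[0.6,1,82],[0,0,0],0]]'|grep -E "pos|ft_"
python3 -c "from h import *;print(fz(2))"
python3 -m handwheel '[[[0,0,5],[0,0,0],0],[[0,0,10],[0,0,0],0],[[0,0,10],[0,0,0],0]]'|grep -E "pos|ft_"
```

```text
tcp_pos: [0.4674, -0.3156, 0.1389]
ft_force: [-0.1, -0.2, -1.6]
(array([-0.05, -0.68, -0.98]), array([ 0.4675, -0.3156,  0.1391]))
tcp_pos: [0.4673, -0.3155, 0.1286]
ft_force: [-1.2, 0.1, -1.7]
```

Bottom is 16 mm into the pocket without contact; continue.

```bash
python3 -m handwheel '[[[0,0,6],[0,0,0],0],[[0,0,12],[0,0,0],0],[[0,0,18],[0,0,0],0],[[0,0,18],[0,0,0],0]]'|grep -E "pos|ft_"
python3 -m handwheel '[[[0,0,5],[0,0,0],0],[[0,0,9],[0,0,0],0],[[0,0,9],[0,0,0],0]]'|grep -E "pos|ft_"
for i in 1 2 3; do python3 -m handwheel '[[[0,0,1.5],[0,0,0],0],[[0,0,1.5],[0,0,0],0]]'|grep -E "pos|ft_"; done
```

```text
tcp_pos: [0.4673, -0.3155, 0.1105]
ft_force: [-0.1, -0.1, -1.0]
tcp_pos: [0.4673, -0.3155, 0.1018]
ft_force: [0.9, -1.1, -1.9]
tcp_pos: [0.4674, -0.3156, 0.1006]
ft_force: [-0.2, 0.7, -1.9]
tcp_pos: [0.4674, -0.3156, 0.099]
ft_force: [-0.3, -0.4, -1.6]
tcp_pos: [0.4674, -0.3156, 0.0975]
ft_force: [0.2, 0.1, -1.9]
```

```bash
python3 -m handwheel '[[[0,0,1],[0,0,0],0],[[0,0,1],[0,0,0],0]]'|grep -E "pos|ft_"
python3 -m handwheel '[[[0,0,0],[0,0,0],0.4],[[0,0,0],[0,0,0],0.5],[[0,0,0],[0,0,0],0.55],[[0,0,0],[0,0,0],0.55],[[0,0,-30],[0,0,0],0.55],[[0,0,-90],[0,0,0],0.55],[[0,0,-150],[0,0,0],0.55],[[-10,20,-200],[0,0,0],0.55],[[-60,60,-200],[0,0,0],0.55],[[-100,80,-200],[0,0,0],0.55],[[-100,80,-200],[0,0,0],0.55],[[-100,80,-200],[0,0,0],0.55]]'|grep -E "pos|t:"
python3 - <<'E'
from h import *
d=grab("wrist","w20.png"); np.savez("w20.npz",**d); p=d["pixels"]; h=cv2.cvtColor(p,cv2.COLOR_RGB2HSV)
def Cinv(w):
    c,s=np.cos(CQ[2]),np.sin(CQ[2]); v=w[:2]-CQ[:2]; return np.round(1000*np.array([c*v[0]+s*v[1],-s*v[0]+c*v[1]]),1)
print(-d["R"].T@d["t"])
for n,m,z in(("cin",redmask(d),.11),("van",yelmask(d),.1),("black",p.max(2)<70,.125)):
    for c,ce in comps(m,300): print(n,c,Cinv(atz(d,(c[0]+c[2]/2,c[1]+c[3]/2),z)))
dk=(p.max(2)<115)&(h[...,1]>20)&(h[...,0]>95)&(h[...,0]<130); print([ (c,Cinv(atz(d,ce,.114))) for c,ce in comps(dk,500)])
g=(h[...,0]>45)&(h[...,0]<85)&(h[...,1]>100); print([(c,Cinv(atz(d,ce,.058))) for c,ce in comps(g,300)])
t=grab("top"); s=grab("scene")
cm=np.vstack([np.hstack([cv2.resize(p[:300],(400,300)),cv2.resize(t["pixels"][150:270,300:460],(400,300))])]); cv2.imwrite("pics/f.png",cm[:,:,::-1])
E
```

```text
tcp_pos: [0.4675, -0.3157, 0.0972]
ft_force: [-0.1, 1.9, 4.4]
t: 112.35
tcp_pos: [0.5655, -0.2338, 0.2963]
tcp_rot: [180.0, -0.0, -178.9]
[ 0.49502665 -0.23498501  0.46535453]
cin [463, 0, 61, 61, 2718] [-48.9 171.4]
cin [339, 107, 46, 44, 1065] [39.4 55.9]
van [357, 61, 44, 43, 739] [-5.1 72.2]
black [181, 24, 33, 122, 2878] [  -0.5 -102.1]
black [422, 101, 138, 144, 10100] [ 81.2 181.1]
black [0, 237, 560, 183, 68726] [255.  -25.5]
[([295, 68, 43, 76, 3013], array([16.7,  8.4])), ([61, 258, 125, 93, 1712], array([ 206. , -190.4])), ([383, 258, 117, 59, 1422], array([193.5, 145.9])), ([0, 343, 560, 53, 8255], array([318.6,   3.1]))]
[([222, 32, 78, 34, 1240], array([-47.8, -43.9])), ([311, 32, 78, 28, 1184], array([-47.7,  50.2])), ([238, 276, 62, 10, 351], array([230.6, -38.8]))]
```

```bash
python3 - <<'E'
from h import *
print(ctrl.hand_in())
E
```

```text
the job is handed in; nothing more can be done
None
```

I handed the job in at about 112 s of the 210 s allowed. By my last measurements all seven goods stand upright on the carton floor and the scraper is blade down in its pocket; I got no verdict back and did not re-measure the bystanders, and both spice jars fell over during packing before I stood them up again.

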